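# Prop the painted panels on matching risers for varnishing

### The arm

A 6-joint arm with a two-finger parallel gripper is mounted at the origin on the work surface. World frame = base frame: x ahead of the robot, y to its left, z up, the work surface at z = 0. Lengths are in mm, angles in rad, forces in N, time in s.
With the tool pointing down it reaches from about 400 to 925 mm from the base axis. Payload 12.5 kg.
Tool frame: the origin (TCP) lies at the very end of the fingers, on their centre line; the grasp point (between the pads) lies 19 mm behind it; z points along the fingers, y is the direction in which the jaws open and shut (so a half turn about z gives the same grasp; the last joint's range is limited). The gripper opens to 95 mm and grips with 3 to 60 N. Pads are 20 mm wide; open, the fingers measure 119 mm over their backs; the gripper's body (75 mm by 180 mm) begins 59 mm behind the grasp point.
Start: joints at [-1.221, 0.491, 1.559, -0, 1.092, -0.106], TCP at [275.137, -561.201, 214.661] pointing down, gripper open.
Joint ranges: [-3.1, 3.1], [-0.84, 2.19], [0.05, 2.79], [-1.13, 4.28], [0.06, 2.93], [-2.69, 2.69]. Speed limits (rad/s): [2.22, 2.22, 2.79, 3.14, 3.14, 3.14].

### API

Orientations are given as [roll, pitch, yaw] about the fixed x, y, z axes, in that order (R = Rz(yaw) Ry(pitch) Rx(roll)).
In Python, from cell import env gives the robot as it stands. The module is installed in compiled form; this text tells all that it offers.
- The arm moves only by the tool arm_command, never from a script. Its argument "deltas" is a list that holds one entry, the list of rows, each a list of 5 numbers: the closure, from 0 (fully open) to 1 (shut), then the shift along the world's x, y, z as a fraction of full scale, then the turn about the world's z as a fraction of full scale. In form: [[[grip, dx, dy, dz, twist], ...]]. A call has 1 to 12 rows; each row shifts and turns the pose as measured when the row begins; what a row does not reach is not made up. Full scale, the value 1, is 100 mm for a shift and pi/4 rad for a turn. A row lasts 1/12 s, in which the tool goes at most 41.7 mm and 7.16 degrees, less where a joint would pass 70% of its speed; a pose out of reach is approached as far as the arm can. A call with a number of a shift or a turn outside -1 to 1 is refused whole. A call with a gripper value outside its range is refused whole. The fingers move at their own pace and stop on an object; the grip force is fixed at half the most. Time passes only in rows, so rows that do not move let the fingers close. It gives the time, the measured TCP pose, the force and the opening at its end, in the units of the state.
- env.state(): the state, without advancing time (a new reading comes with each control period).
- env.read_camera(name): name is "side" or "top"; returns a dict with "frame" (384x512x3 uint8, red, green, blue), "fx", "fy", "cx", "cy" (pixels), "k1" (the pictures are not rectified: a ray, as slopes to the right and down, at radius r is drawn at 1 + k1 r^2 times it, then the intrinsics apply), "R" (3x3) and "t" (3): a world point X has camera coordinates R X + t. Camera axes: x right, y down, z forward; pixel columns grow to the right and rows downward; lengths in mm; the calibration is good to about 2 mm. A picture is of the moment at which its call begins. There is no depth.
- env.job_done(): hands the job in, once; it reports no verdict.
The state is a dict: "t": time; "joints": joint angles; "qvel": joint speeds; "tau": joint torques, N m; "eef_pos": TCP position; "tcp_rot": TCP orientation; "ft_force": force on the tool from outside, world axes, zero at the start; "moment": the same for the moment, N m; "opening": opening from 0.0 (shut) to 1.0 (fully open).
Only numpy, scipy, OpenCV 4.12 (cv2) and the standard library are available. Lean on these libraries where they do the work, as an engineer would, in place of code of your own. Each camera call takes 0.05 s, during which the arm holds its last target.

### The job

Get every small painted panel on the table ready for varnishing. First move the varnish tin out of the drawer's way and stand it squarely on the cork mat; then pull the drawer open, pick out 30 mm square risers (not the look-alikes that are 24 or 36 mm) and set each panel on two of them over the white drying sheet: face up, level, one riser under each end, panels not touching one another. Leave the risers you do not need in the drawer, push it fully shut, and do not disturb the brush jar or the roll of tape.

Things in the scene. Friction and masses are not known exactly. Their poses are not given: they have to be found in the camera images.
- tin: Closed round tin of varnish, steel with a blue band, 64 mm diameter, 52 mm tall, 0.17 to 0.33 kg. Origin: centre of its underside; z up. It stands on the table in the path of the drawer.
- mat: Cork mat 110 x 110 mm, 4 mm thick, fixed flat on the table. Origin: centre of its underside (table height).
- drawer (a joint): How far the white-fronted drawer is open, in m: 0 shut, 0.17 fully out; may start up to 12 mm ajar. It slides out along the handle's -x axis (towards the robot) with about 1 N of friction and stays where it is left. It is the only drawer of a low plywood cabinet, 270 deep x 310 wide x 100 mm high, fixed to the table, whose front is the shut drawer's front.
- handle (a point): Middle of the drawer's bar handle: level steel bar 11 mm thick, 120 mm long, along y, 62 mm above the table; x into the cabinet, z up; moves with the drawer. Along +x from it: drawer front's outside at 35 mm (its top 86 mm above the table), inner space from 56 to 281 mm, +-134 mm in y, floor 22, walls' tops 78 mm above the table. Up to 8 risers lie in two rows of four, lengthways along x.
- sheet_top (a point): Centre of the top face of the white drying sheet, a stiff board 260 x 260 mm, 3 mm thick, fixed flat on the table (this point is 3 mm above the table); axes as the sheet's edges, z up.
- panel_a: Small wooden panel, painted pale turquoise on its upper face, 160 (x) x 60 (y) x 20 mm, 0.10 to 0.16 kg, lying face up on the table at the start. Origin: centre of its underside; z up out of the painted face. May be absent.
- panel_a_e1 (a point): Point on the underside of panel_a, on its middle line, 50 mm from the centre towards its +x end.
- panel_a_e2 (a point): Point on the underside of panel_a, on its middle line, 50 mm from the centre towards its -x end.
- panel_b: Small wooden panel, painted coral red on its upper face, 160 (x) x 60 (y) x 20 mm, 0.10 to 0.16 kg, lying face up on the table at the start. Origin: centre of its underside; z up out of the painted face. May be absent.
- panel_b_e1 (a point): Point on the underside of panel_b, on its middle line, 50 mm from the centre towards its +x end.
- panel_b_e2 (a point): Point on the underside of panel_b, on its middle line, 50 mm from the centre towards its -x end.
- riser30_a: Wooden riser of the right size: a length of square bar, 30 x 30 mm and 55 mm long (x). Origin: its middle (15 mm above what it lies on). It starts lying in the drawer.
- riser30_b: Wooden riser of the right size: a length of square bar, 30 x 30 mm and 55 mm long (x). Origin: its middle (15 mm above what it lies on). It starts lying in the drawer.
- riser30_c: Wooden riser of the right size: a length of square bar, 30 x 30 mm and 55 mm long (x). Origin: its middle (15 mm above what it lies on). It starts lying in the drawer.
- riser30_d: Wooden riser of the right size: a length of square bar, 30 x 30 mm and 55 mm long (x). Origin: its middle (15 mm above what it lies on). It starts lying in the drawer.
- riser24_a: Look-alike riser of a wrong size: square bar 24 x 24 mm, 55 mm long (x). Origin: its middle. It starts lying in the drawer. May be absent.
- riser24_b: Look-alike riser of a wrong size: square bar 24 x 24 mm, 55 mm long (x). Origin: its middle. It starts lying in the drawer. May be absent.
- riser36_a: Look-alike riser of a wrong size: square bar 36 x 36 mm, 55 mm long (x). Origin: its middle. It starts lying in the drawer. May be absent.
- riser36_b: Look-alike riser of a wrong size: square bar 36 x 36 mm, 55 mm long (x). Origin: its middle. It starts lying in the drawer. May be absent.
- brush_jar: Bystander: glass jar of brushes, 72 mm diameter, 85 mm tall (brushes to about 210 mm), on the left beyond the drying sheet. Origin: centre of its underside.
- tape: Bystander: roll of yellow masking tape lying flat, 92 mm diameter, 36 mm high, on the right near the robot. Origin: centre of its underside.
Things that resemble listed ones, but are neither listed nor needed, are in the scene too. What is shaped like the panel_a but black or blue is not meant.

How it is judged:
By the outcome, as a careful person would: the job done as asked, in the order asked, and still so for the second after the job is handed in, with the robot touching nothing.
Of panel_a, panel_b only 1 to 2 are there at a start; the rules pass over those that are not, and their reading is None.
Of riser24_a, riser24_b, riser36_a, riser36_b only 2 to 4 are there at a start; the rules pass over those that are not, and their reading is None.
At some moment in a run one of tin may be knocked a few centimetres aside while the robot is not near it.
Once in a run the grip may slacken for a moment while it holds something.
It also fails if it takes over 210 s, if anything falls off the work surface, if the arm or the gripper's body presses on something with over 40 N, if the wrist force passes 120 N, or if a joint passes its speed limit or range.

## Working session

There is one attempt and no reset: what is moved stays moved. The work goes in short steps, Python scripts to look and compute and a tool call to move; the robot and the scene stay as the last step left them, time stands still between calls to the robot, and variables do not carry over. Pictures are saved under pics/ and viewed, and the job is handed in when it is done.

Besides the shell and the picture viewer there is one more tool, called after "Request:" as name([rows], argument=value, ...), one row to a line, values as JSON. arm_command: Moves the arm, as the interface text tells. Its arguments: {"type":"object","properties":{"deltas":{"type":"array","items":{"type":"array","items":{"type":"array","items":{"type":"number","minimum":-1,"maximum":1}}}}},"required":["deltas"]}

```bash
mkdir -p pics
cat > h.py <<'E'
import numpy as np, cv2
from cell import env
def cam(n): return env.read_camera(n)
def save(f,name): cv2.imwrite('pics/'+name, cv2.cvtColor(f,cv2.COLOR_RGB2BGR))
def ray(c,u,v):
    a,b=(u-c['cx'])/c['fx'],(v-c['cy'])/c['fy']
    rd=np.hypot(a,b); r=rd
    for _ in range(30): r=rd/(1+c['k1']*r*r)
    s=r/rd if rd>0 else 1
    R=np.array(c['R']);t=np.array(c['t'])
    return -R.T@t, R.T@np.array([a*s,b*s,1])
def pt(c,u,v,z):
    o,d=ray(c,u,v); return o+d*(z-o[2])/d[2]
def px(c,X):
    p=np.array(c['R'])@np.array(X,float)+np.array(c['t']); a,b=p[0]/p[2],p[1]/p[2]
    k=1+c['k1']*(a*a+b*b); return np.array([c['fx']*a*k+c['cx'],c['fy']*b*k+c['cy']])
E
python3 - <<'E'
from h import *
for n in('top','side'):
    c=cam(n); f=c['frame']; save(cv2.resize(f,(800,600),interpolation=cv2.INTER_CUBIC),n+'0.png'); np.save(n+'0.npy',c,allow_pickle=True)
    print(n,c['fx'],c['k1'],-np.array(c['R']).T@c['t'],np.round(c['R'],2).tolist())
print(env.state())
E
```

```text
top 364.38366730365436 -0.05873746638659907 [ 379.43457857   -7.5775281  1411.29052509] [[-0.01, -1.0, -0.01], [-0.99, 0.01, -0.14], [0.14, 0.01, -0.99]]
side 459.39776328224497 -0.15059405135644038 [   -6.21678689 -1195.49443367  1004.73127417] [[0.9, -0.45, 0.02], [-0.25, -0.53, -0.81], [0.37, 0.72, -0.58]]
{'t': 0.1, 'joints': array([-1.22060858e+00,  4.91473662e-01,  1.55939988e+00,  1.70129161e-05,
        1.09173286e+00, -1.05594448e-01]), 'qvel': array([ 7.26687534e-05, -9.00396562e-04, -1.93617485e-03,  7.35584459e-04,
       -1.17469583e-03, -1.31143927e-04]), 'tau': array([ 1.84133605e-03, -6.13623047e+01, -2.58606774e+01,  6.93500089e-02,
        4.69872518e-02, -5.67614836e-05]), 'eef_pos': array([ 275.05110163, -560.96815498,  214.13219327]), 'tcp_rot': array([-3.14058614e+00, -1.21853703e-04,  4.55774286e-01]), 'ft_force': array([0.99732653, 0.3616117 , 0.08215715]), 'moment': array([-0.0585919 , -0.04181608,  0.02025574]), 'opening': 0.9991479289088648}
```

View pics/top0.png

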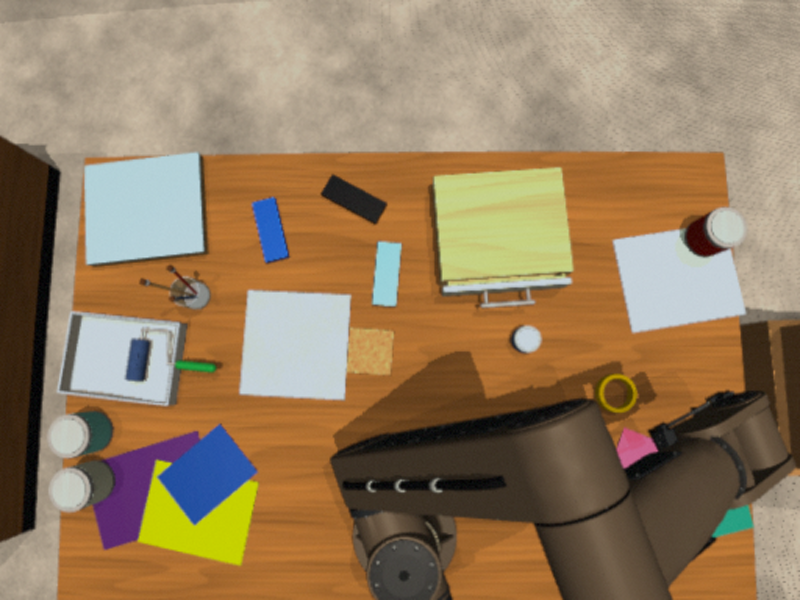

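View pics/side0.png

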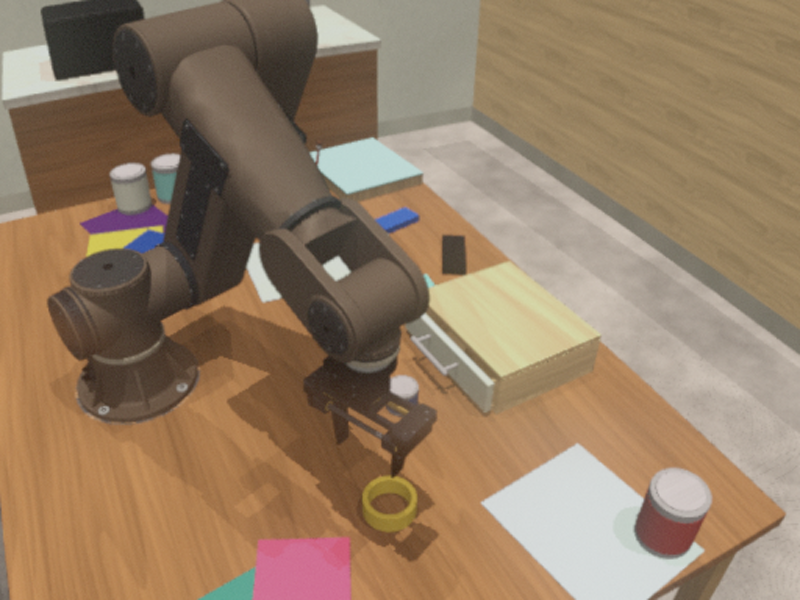

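Top view (800x600): the turquoise panel is at (387,273). The look-alikes are black at (354,199), blue at (270,230) and a large pale board at (145,208). The tin, grey lid and blue band, is at (526,340). Its look-alikes are the red can (715,235) and the jars at left. The drying sheet is at (297,345), next to the mat, and its look-alike is the paper at (680,280). No coral panel is visible so far, but the arm may be hiding it.

Run:
```python
from h import *
c=np.load('top0.npy',allow_pickle=True).item()
f=c['frame'][140:260,150:400]; save(cv2.resize(f,None,fx=3.2,fy=3.2,interpolation=cv2.INTER_CUBIC),'topc.png')
s=np.load('side0.npy',allow_pickle=True).item()
f=s['frame'][150:270,220:400]; save(cv2.resize(f,None,fx=4,fy=4,interpolation=cv2.INTER_CUBIC),'sidec.png')
```

```text
(no output)
```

View pics/topc.png

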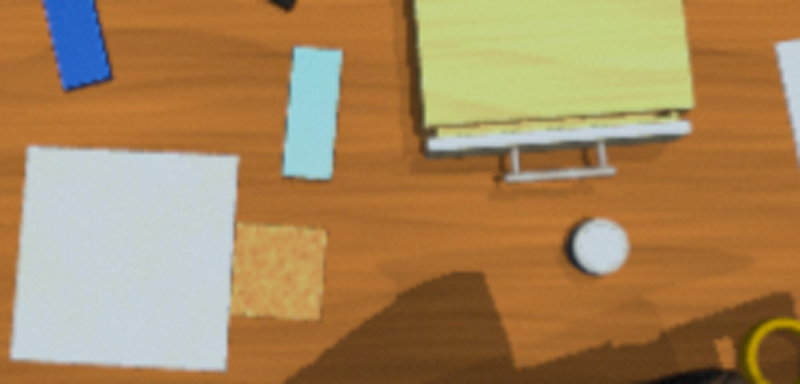

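View pics/sidec.png

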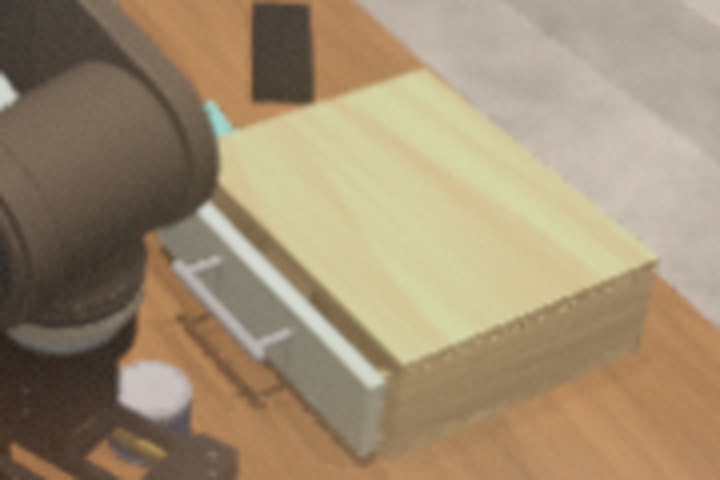

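Run:
```python
from h import *
c=np.load('top0.npy',allow_pickle=True).item()
def P(l,z):
    q=np.array([pt(c,150+(u)/3.2,140+(v)/3.2,z)[:2] for u,v in l]); 
    print(np.round(q,0).tolist(), 'ctr',np.round(q.mean(0),1)); return q
for n,l,z in [('sheet',[(27,147),(239,155),(226,370),(11,359)],3),('mat',[(236,223),(327,230),(320,320),(232,316)],4),('tin',[(600,246)],52),
 ('panel',[(295,46),(343,50),(331,180),(283,177)],20),('handle',[(504,180),(615,171)],67),('front',[(427,141),(691,124)],86),('cab',[(427,128),(693,106)],100)]:
    print(n); q=P(l,z)
    if len(q)>=4: d=q[1]-q[0]; e=q[2]-q[1]; print(np.degrees(np.arctan2(d[1],d[0])),np.degrees(np.arctan2(e[1],e[0])),np.linalg.norm(d),np.linalg.norm(e))
    if len(q)==2: d=q[0]-q[1]; print('dir',np.degrees(np.arctan2(d[1],d[0])),np.linalg.norm(d))
for n,u,v in [('tape',617,394),('jar',195,292)]: print(n,pt(c,u/1.5625,v/1.5625,36 if n=='tape' else 85))
```

```text
sheet
[[587.0, 389.0], [576.0, 128.0], [317.0, 142.0], [330.0, 401.0]] ctr [452.6 264.8]
-92.54871819480104 176.89509674112057 261.52410448660356 259.22389364339386
mat
[[493.0, 131.0], [483.0, 21.0], [376.0, 29.0], [381.0, 135.0]] ctr [433.2  78.8]
-94.72096871747236 175.33633139930595 110.51836942361871 108.15008928946374
tin
[[459.0, -299.0]] ctr [ 459.1 -298.6]
panel
[[707.0, 58.0], [702.0, -0.0], [542.0, 15.0], [546.0, 73.0]] ctr [624.5  36.6]
-95.3074290630981 174.51973814182455 58.867686669059054 160.33983939291187
handle
[[536.0, -186.0], [545.0, -316.0]] ctr [ 540.4 -251.2]
dir 94.2590407160668 129.96110965203448
front
[[579.0, -96.0], [597.0, -402.0]] ctr [ 588.  -249.2]
dir 93.35373248551635 306.03842515968233
cab
[[592.0, -96.0], [616.0, -401.0]] ctr [ 603.7 -248.4]
dir 94.42267435342507 306.2791681313585
tape [ 326.02134514 -513.95708733   36.        ]
jar [572.63268409 492.38239442  85.        ]
```

Request:
arm_command([
  [[0,0.2,0.3,0,-0.15],[0,0.2,0.3,0,-0.15],[0,0.2,0.3,0,-0.15],[0,0.2,0.3,0,-0.04],[0,0.2,0.3,0,0],[0,0.2,0.3,0,0],[0,0.2,0.3,0,0],[0,0.2,0.3,0,0],[0,0.2,0.2,0,0],[0,0,0,0,0]],
])

```text
t: 0.93
eef_pos: [457.8, -289.0, 210.5]
tcp_rot: [-3.136, 0.003, 0.047]
ft_force: [0.0, -0.5, -0.4]
opening: 1.006
```

Run:
```python
from h import *
for n in('top','side'):
    c=cam(n); f=c['frame']; save(cv2.resize(f,(800,600),interpolation=cv2.INTER_CUBIC),n+'1.png'); np.save(n+'1.npy',c,allow_pickle=True)
```

```text
(no output)
```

View pics/top1.png

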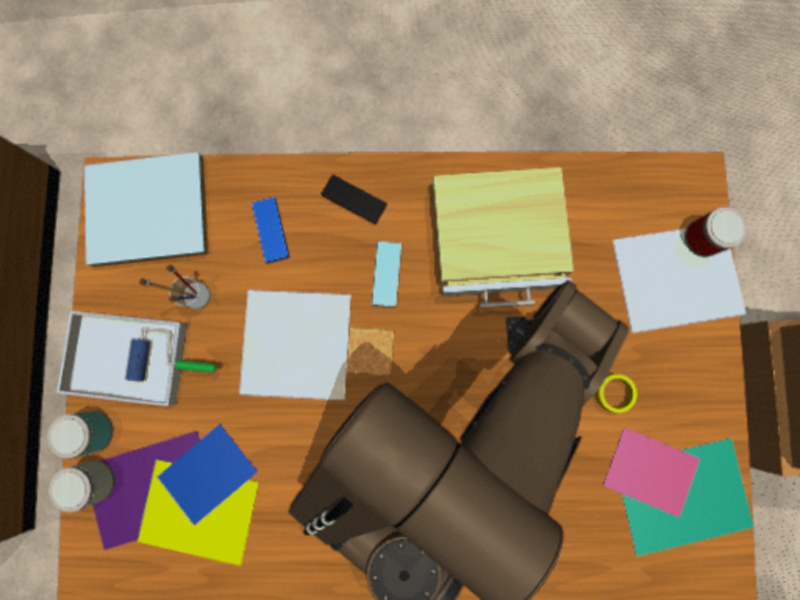

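View pics/side1.png

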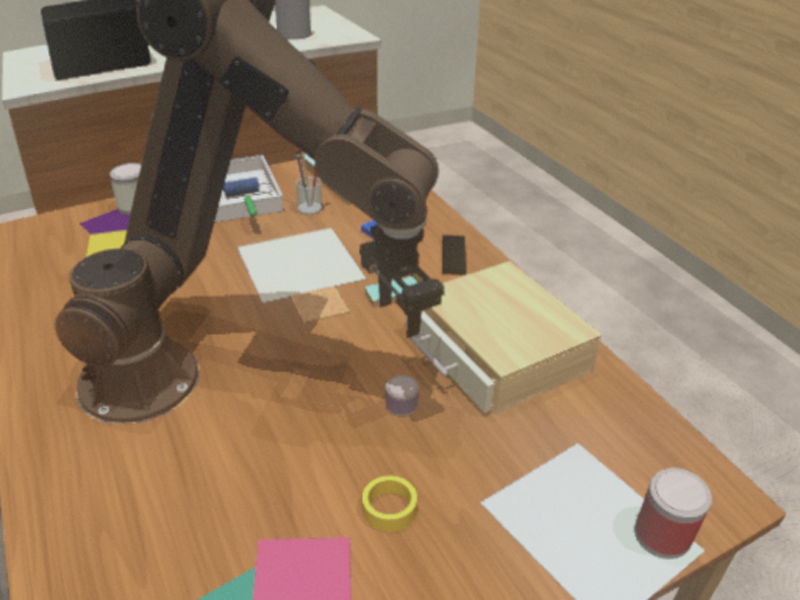

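Run:
```python
from h import *
s=np.load('side1.npy',allow_pickle=True).item()
f=s['frame'][180:300,200:380].copy(); save(cv2.resize(f,None,fx=4,fy=4,interpolation=cv2.INTER_CUBIC),'s1c.png')
for X in [(459,-299,52),(459,-299,0),(540.4,-251.2,67)]: print((px(s,X)-[200,180])*4)
```

```text
[223.81982482 271.37347048]
[222.6985976  320.73876705]
[290.09302528 188.19038474]
```

View pics/s1c.png

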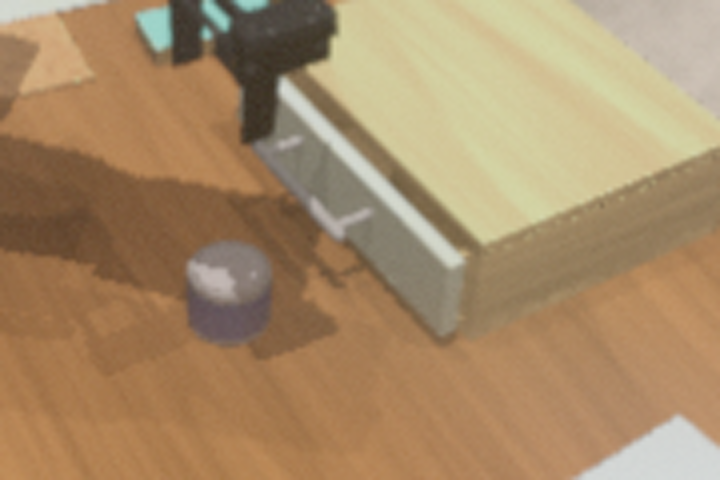

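Both views agree on the tin at about (460,-300). The pink item is paper, so there is no coral panel and two risers are enough. Descending on the tin.

Request:
arm_command([
  [[0,0.02,-0.11,0,0],[0,0,0,-0.3,0],[0,0,0,-0.35,0],[0,0,0,-0.35,0],[0,0,0,-0.35,0],[0,0,0,-0.3,0],[0,0,0,-0.2,0],[0,0,0,0,0]],
])

```text
t: 1.7
eef_pos: [455.1, -317.7, 24.0]
tcp_rot: [3.137, -0.006, 0.034]
ft_force: [-0.6, 1.4, -1.9]
opening: 0.999
```

Request:
arm_command([
  [[1,0,0,0,0],[1,0,0,0,0],[1,0,0,0,0],[1,0,0,0,0],[1,0,0,0,0],[1,0,0,0,0],[1,0,0,0,0],[1,0,0,0,0]],
])

```text
t: 2.37
eef_pos: [454.3, -323.0, 27.3]
tcp_rot: [3.135, -0.009, 0.03]
ft_force: [-0.5, 0.2, -1.7]
opening: 0.671
```

Request:
arm_command([
  [[1,0,0,0.15,0],[1,0,0,0.15,0],[1,0,0,0.1,0],[1,0,0,0,0],[1,0,0,0,0]],
])

```text
t: 2.78
eef_pos: [454.3, -322.6, 68.7]
tcp_rot: [3.135, -0.008, 0.031]
ft_force: [0.5, -0.1, -2.7]
opening: 0.672
```

Run:
```python
from h import *
s=cam('side')
f=s['frame'][180:300,200:380].copy(); save(cv2.resize(f,None,fx=4,fy=4,interpolation=cv2.INTER_CUBIC),'s2c.png')
print(env.state()['eef_pos'],env.state()['ft_force'])
```

```text
[ 454.30925391 -322.5998535    68.55100563] [ 0.71164429 -0.00566158 -1.45667637]
```

View pics/s2c.png

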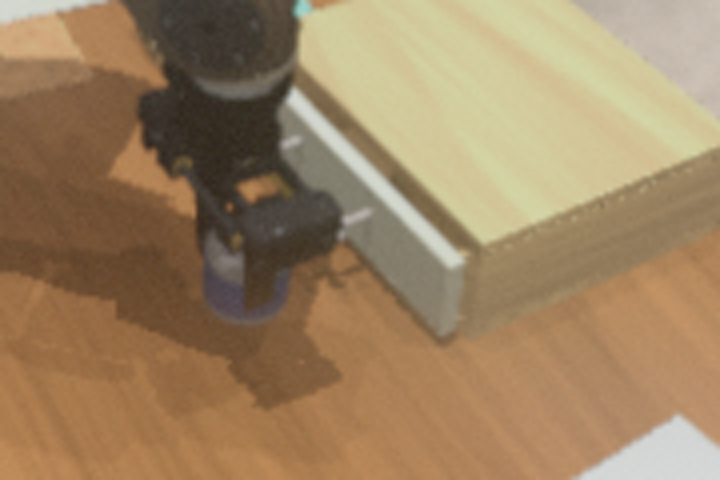

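Request:
arm_command([
  [[1,0,0.15,0,0],[1,0,0.25,0,0],[1,-0.03,0.3,0,0],[1,-0.03,0.35,0,0],[1,-0.03,0.35,0,0],[1,-0.03,0.35,0,0],[1,-0.03,0.35,0,0],[1,-0.03,0.35,0,0],[1,-0.03,0.35,0,0],[1,0,0.35,0,0],[1,0,0.3,0,0],[1,0,0.2,0,0]],
])

```text
t: 3.83
eef_pos: [422.6, 60.6, 62.1]
tcp_rot: [3.137, 0.0, 0.023]
ft_force: [0.0, -1.3, -2.2]
opening: 0.672
```

Request:
arm_command([
  [[1,0,0.1,0,0],[1,0,0.05,0,0],[1,0,0,0,0],[1,0,0,0,0]],
])

```text
t: 4.17
eef_pos: [419.0, 81.7, 60.7]
tcp_rot: [3.137, 0.004, 0.031]
ft_force: [0.1, -0.5, -1.6]
opening: 0.669
```

Request:
arm_command([
  [[1,0.14,-0.02,0,0],[1,0,0,-0.1,0],[1,0,0,-0.1,0],[1,0,0,0,0],[1,0,0,0,0]],
])

```text
t: 4.58
eef_pos: [433.3, 76.2, 39.8]
tcp_rot: [3.137, 0.004, 0.026]
ft_force: [-0.4, 0.1, -2.8]
opening: 0.666
```

Request:
arm_command([
  [[1,0,0.02,-0.06,0],[1,0,0,-0.03,0],[1,0,0,-0.02,0],[1,0,0,0,0]],
])

```text
t: 4.92
eef_pos: [433.4, 77.6, 29.2]
tcp_rot: [3.137, 0.003, 0.023]
ft_force: [0.7, 0.4, -1.8]
opening: 0.669
```

Run:
```python
from h import *
s=cam('side')
f=s['frame'][150:270,120:300].copy(); save(cv2.resize(f,None,fx=4,fy=4,interpolation=cv2.INTER_CUBIC),'s3c.png')
print(env.state()['eef_pos'],env.state()['ft_force'])
```

```text
[433.45021701  77.47553525  29.22593116] [ 0.09816432  0.33582636 -1.41819651]
```

View pics/s3c.png

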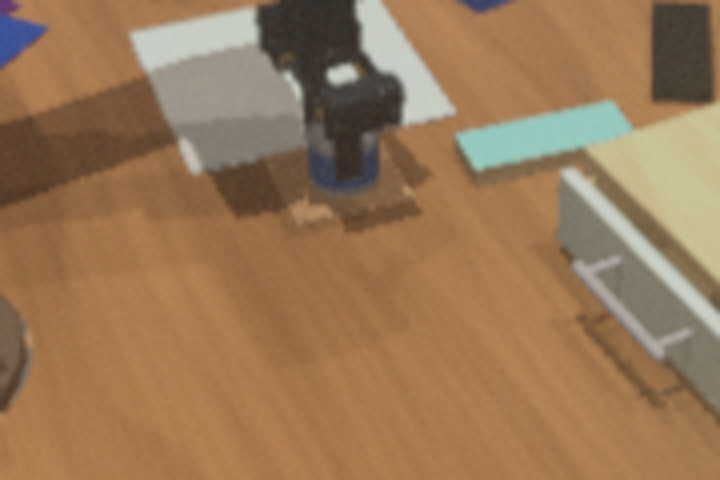

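Request:
arm_command([
  [[1,0,0,-0.03,0],[1,0,0,-0.01,0],[1,0,0,0,0]],
])

```text
t: 5.22
eef_pos: [433.5, 78.2, 27.1]
tcp_rot: [3.138, 0.0, 0.024]
ft_force: [0.5, -0.0, -2.6]
opening: 0.666
```

Request:
arm_command([
  [[1,0,0,-0.03,0],[1,0,0,-0.02,0],[1,0,0,0,0]],
])

```text
t: 5.47
eef_pos: [434.1, 78.3, 25.4]
tcp_rot: [3.137, -0.004, 0.025]
ft_force: [0.8, -1.1, -2.7]
opening: 0.67
```

Request:
arm_command([
  [[1,0,0,-0.05,0],[1,0,0,-0.04,0],[1,0,0,0,0]],
])

```text
t: 5.72
eef_pos: [435.5, 78.3, 20.0]
tcp_rot: [3.137, -0.011, 0.026]
ft_force: [-0.4, -0.6, -3.1]
opening: 0.67
```

Run:
```python
from h import *
s=cam('side')
f=s['frame'][160:220,160:260].copy(); save(cv2.resize(f,None,fx=8,fy=8,interpolation=cv2.INTER_CUBIC),'s4c.png')
st=env.state();print(st['eef_pos'],st['ft_force'],st['moment'])
for z in (4,20,56): print(z,(px(s,(435,78,z))-[160,160])*8)
```

```text
[435.49492927  78.29463296  19.96739098] [ 0.03070345  0.49842597 -2.51592779] [ 0.03779804  0.04696428 -0.04178845]
4 [348.34387504 278.08005208]
20 [346.56340316 249.72295664]
56 [342.51165002 184.73632521]
```

View pics/s4c.png

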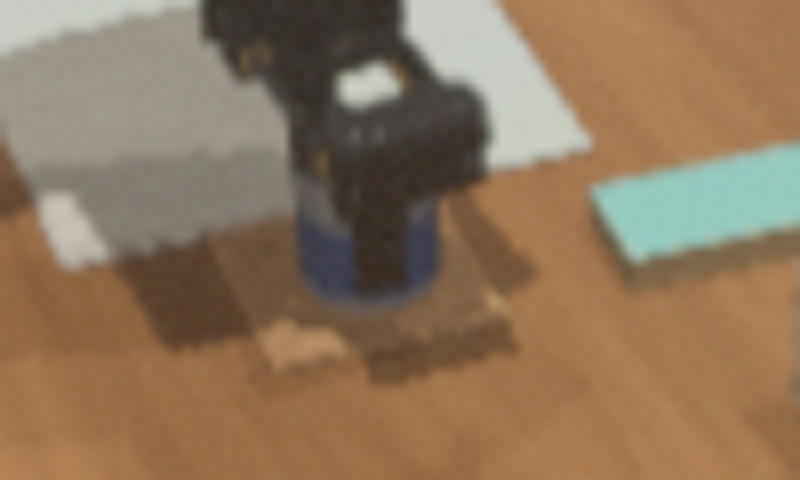

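Request:
arm_command([
  [[1,0,0,-0.05,0],[1,0,0,-0.04,0],[1,0,0,-0.03,0],[1,0,0,0,0]],
])

```text
t: 6.1
eef_pos: [437.4, 78.3, 12.5]
tcp_rot: [3.137, -0.021, 0.027]
ft_force: [0.2, 0.1, -2.2]
opening: 0.665
```

Run:
```python
from h import *
s=cam('side')
f=s['frame'][160:220,160:260].copy(); save(cv2.resize(f,None,fx=8,fy=8,interpolation=cv2.INTER_CUBIC),'s5c.png')
st=env.state();print(st['eef_pos'],st['tcp_rot'],st['ft_force'],st['moment'],st['joints'],st['tau'])
```

```text
[437.43628908  78.35333907  12.43327206] [ 3.13727256 -0.02046351  0.02654114] [ 0.72299202  0.42697502 -0.98427271] [0.05441802 0.06020257 0.01552467] [ 0.03113042  0.59232729  2.18413084 -0.01306201  0.34471818  1.58767836] [-4.99398715e-02 -5.06331611e+01 -8.26724678e+00  7.34982459e-03
 -1.47059108e-01 -5.24480947e-04]
```

View pics/s5c.png

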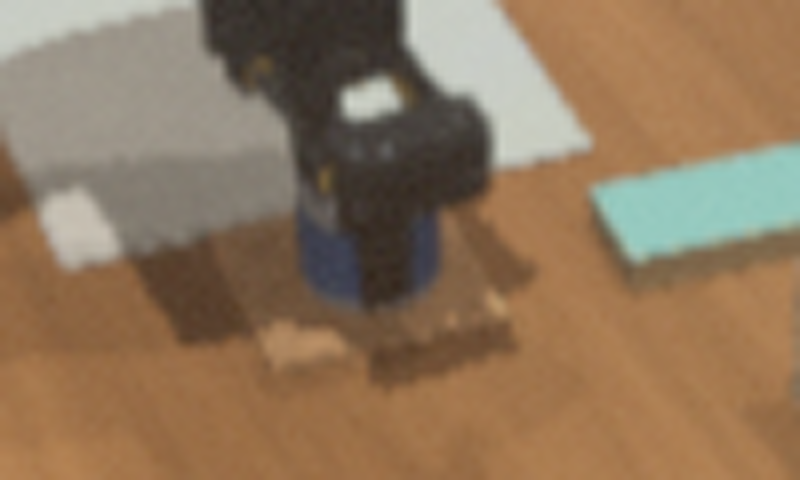

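Request:
arm_command([
  [[0,0,0,0,0],[0,0,0,0,0],[0,0,0,0,0],[0,0,0,0,0],[0,0,0,0.1,0],[0,0,0,0.3,0],[0,0,0,0.3,0],[0,0,0,0.3,0],[0,0,0,0.3,0],[0,0,0,0.2,0],[0,0,0,0,0]],
])

```text
t: 7.07
eef_pos: [435.3, 78.0, 165.3]
tcp_rot: [3.137, -0.012, 0.026]
ft_force: [-0.6, -0.6, -0.5]
opening: 0.999
```

Request:
arm_command([
  [[0,0.05,-0.2,0,0.15],[0,0.08,-0.3,0,0.15],[0,0.08,-0.3,0,0.15],[0,0.08,-0.3,0,0.15],[0,0.08,-0.3,0,0.15],[0,0.08,-0.3,0,0.15],[0,0.08,-0.3,0,0.15],[0,0.08,-0.3,0,0.15],[0,0.08,-0.3,0,0.15],[0,0.08,-0.3,0,0.15],[0,0.08,-0.2,0,0.15],[0,0.1,-0.1,0,0.15]],
])

```text
t: 8.07
eef_pos: [527.6, -251.1, 156.3]
tcp_rot: [-3.137, -0.014, 1.486]
ft_force: [-0.4, 0.2, 0.2]
opening: 1.001
```

Run:
```python
from h import *
c=cam('top');np.save('top2.npy',c,allow_pickle=True)
f=c['frame'][140:260,150:400]; save(cv2.resize(f,None,fx=3.2,fy=3.2,interpolation=cv2.INTER_CUBIC),'t2c.png')
s=cam('side');np.save('side2.npy',s,allow_pickle=True)
f=s['frame'][140:290,120:340]; save(cv2.resize(f,None,fx=3.5,fy=3.5,interpolation=cv2.INTER_CUBIC),'s6c.png')
```

```text
(no output)
```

View pics/t2c.png

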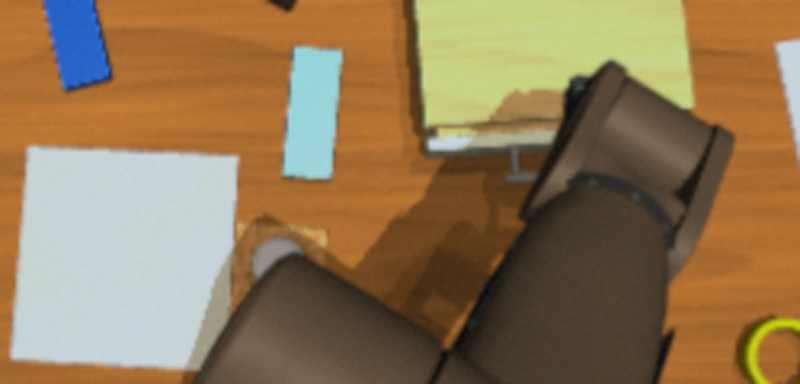

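View pics/s6c.png

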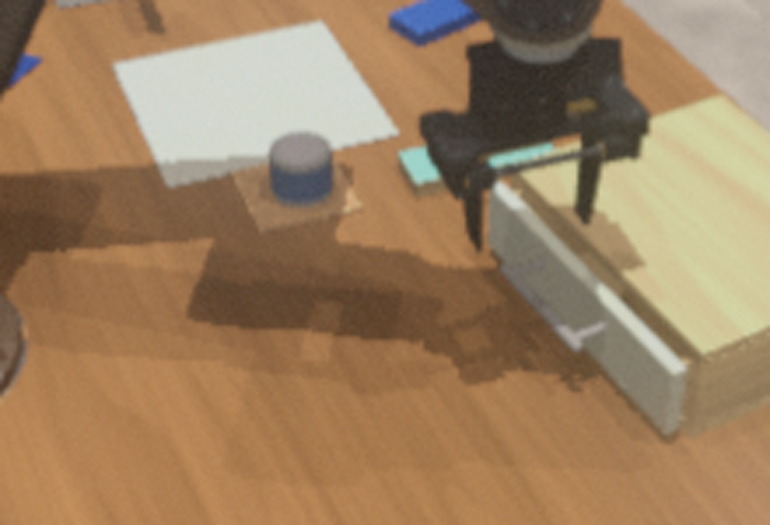

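Run:
```python
from h import *
s=np.load('side0.npy',allow_pickle=True).item()
print(px(s,(540.4,-251.2,65)), px(s,(550.4,-251.2,65)), px(s,(540.4,-241.2,65)), pt(s,274.75,227.25,65))
```

```text
[272.49872211 227.53321215] [275.31167041 226.63239771] [270.99539085 225.65064207] [ 547.40188116 -253.04435268   65.        ]
```

Request:
arm_command([
  [[0.66,0.05,0,0,0.15],[0.66,0.05,0,0,0.05],[0.66,0,0,0,0],[0.66,0,0,0,0],[0.66,0,0,0,0]],
])

```text
t: 8.58
eef_pos: [535.8, -246.9, 151.7]
tcp_rot: [-3.131, -0.018, 1.629]
ft_force: [0.8, -0.3, -0.3]
opening: 0.706
```

Request:
arm_command([
  [[0.66,0.05,-0.04,0,0],[0.66,0,0,0,0],[0.66,0,0,-0.1,0],[0.66,0,0,-0.2,0],[0.66,0,0,-0.2,0],[0.66,0,0,0,0],[0.66,0,0,0,0]],
])

```text
t: 9.17
eef_pos: [540.6, -250.3, 99.1]
tcp_rot: [-3.132, -0.017, 1.622]
ft_force: [0.2, -0.2, -0.5]
opening: 0.345
```

Run:
```python
from h import *
s=cam('side')
f=s['frame'][180:270,230:350]; save(cv2.resize(f,None,fx=6,fy=6,interpolation=cv2.INTER_CUBIC),'s7c.png')
```

```text
(no output)
```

View pics/s7c.png

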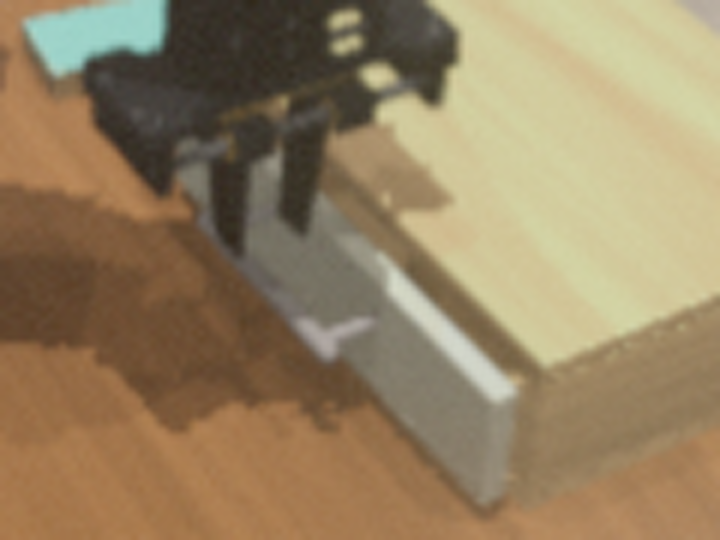

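Run:
```python
from h import *
s=cam('side')
g=lambda X: np.round((px(s,X)-[230,180])*6,0)
print('tips',g((540.6-16.4-6,-250.3,99)),g((540.6+16.4+6,-250.3,99)))
print('bar near end',g((545,-311,62)),'bar far end',g((536,-191,62)))
# front's near corner top outer: handle frame (35,-~153,86)
import math
a=.075
for dx in(0,5):
  ex=np.array([math.cos(a),math.sin(a)]);ey=np.array([-ex[1],ex[0]]);h=np.array([540.4+dx,-251.2])
  for p,z in(((35,-155),86),((0,-60),62),((0,60),62)):
    q=h+p[0]*ex+p[1]*ey; print(dx,p,np.round(q),g((q[0],q[1],z)))
```

```text
tips [218. 246.] [295. 222.]
bar near end [318. 357.] bar far end [195. 225.]
0 (35, -155) [ 587. -403.] [489. 410.]
0 (0, -60) [ 545. -311.] [318. 357.]
0 (0, 60) [ 536. -191.] [195. 226.]
5 (35, -155) [ 592. -403.] [498. 407.]
5 (0, -60) [ 550. -311.] [327. 354.]
5 (0, 60) [ 541. -191.] [203. 223.]
```

Request:
arm_command([
  [[0.66,0,0,-0.1,0],[0.66,0,0,-0.15,0],[0.66,0,0,-0.15,0],[0.66,0,0,-0.1,0],[0.66,0,0,0,0],[0.66,0,0,0,0]],
])

```text
t: 9.77
eef_pos: [542.4, -251.5, 50.4]
tcp_rot: [-3.139, -0.012, 1.622]
ft_force: [0.2, -0.1, 0.6]
opening: 0.343
```

Request:
arm_command([
  [[1,0,0,-0.05,0],[1,0,0,0,0],[1,0,0,0,0],[1,0,0,0,0],[1,0,0,0,0]],
])

```text
t: 10.18
eef_pos: [543.4, -251.9, 46.8]
tcp_rot: [-3.142, -0.011, 1.622]
ft_force: [-0.0, -1.4, -6.9]
opening: 0.107
```

Request:
arm_command([
  [[1,-0.1,-0.007,0,0],[1,-0.15,-0.011,0,0],[1,-0.2,-0.015,0,0],[1,-0.2,-0.015,0,0],[1,-0.2,-0.015,0,0],[1,-0.2,-0.015,0,0],[1,-0.2,-0.015,0,0],[1,0,0,0,0]],
])

```text
t: 10.85
eef_pos: [412.7, -260.4, 46.8]
tcp_rot: [3.139, -0.009, 1.626]
ft_force: [-0.2, -1.3, -9.9]
opening: 0.105
```

Request:
arm_command([
  [[1,-0.15,-0.011,0,0],[1,-0.08,-0.006,0,0],[1,-0.05,-0.004,0,0],[1,0,0,0,0],[1,0,0,0,0]],
])

```text
t: 11.27
eef_pos: [389.7, -262.1, 46.7]
tcp_rot: [3.125, -0.005, 1.62]
ft_force: [-1.4, -3.3, -4.8]
opening: 0.111
```

Request:
arm_command([
  [[0.66,0,0,0,0],[0.66,0,0,0,0],[0.66,0,0,0,0],[0.66,0,0,0.1,0],[0.66,0,0,0.25,0],[0.66,0,0,0.3,0],[0.66,0,0,0.3,0],[0.66,0,0,0.3,0],[0.66,0,0,0.2,0]],
])

```text
t: 12.02
eef_pos: [385.9, -260.4, 195.5]
tcp_rot: [3.133, -0.011, 1.618]
ft_force: [0.1, -0.4, 0.6]
opening: 0.336
```

Request:
arm_command([
  [[0.5,0.05,0.2,0,-0.15],[0.5,0.05,0.3,0,-0.15],[0.5,0.05,0.35,0,-0.15],[0.5,0.05,0.35,0,-0.15],[0.5,0.05,0.35,0,-0.15],[0.5,0.05,0.35,0,-0.15],[0.5,0.05,0.35,0,-0.15],[0.5,0.05,0.35,0,-0.15],[0.5,0,0.35,0,-0.15],[0.5,0,0.35,0,-0.15],[0.5,0,0.3,0,-0.15],[0.5,0,0.2,0,-0.15]],
])

```text
t: 13.02
eef_pos: [421.6, 86.7, 204.1]
tcp_rot: [3.121, -0.006, 0.282]
ft_force: [-0.6, 0.2, 0.2]
opening: 0.5
```

Run:
```python
from h import *
c=cam('top');np.save('top3.npy',c,allow_pickle=True)
f=c['frame'][140:260,150:400]; save(cv2.resize(f,None,fx=3.2,fy=3.2,interpolation=cv2.INTER_CUBIC),'t3c.png')
f=c['frame'][165:250,265:375]; save(cv2.resize(f,None,fx=7,fy=7,interpolation=cv2.INTER_CUBIC),'t3d.png')
s=cam('side');np.save('side3.npy',s,allow_pickle=True)
f=s['frame'][160:320,190:400]; save(cv2.resize(f,None,fx=3.7,fy=3.7,interpolation=cv2.INTER_CUBIC),'s8c.png')
```

```text
(no output)
```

View pics/t3c.png

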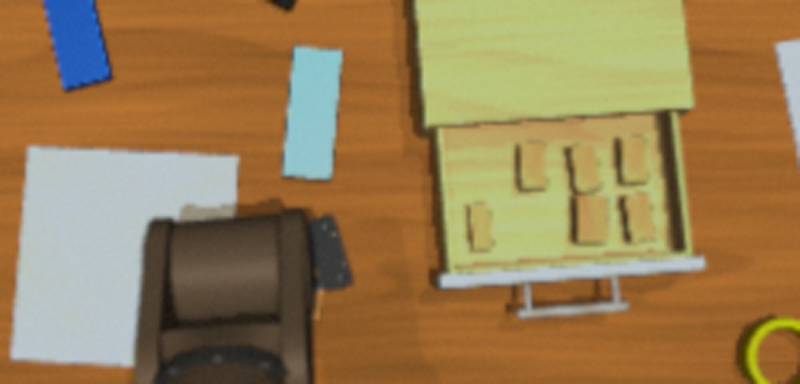

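View pics/t3d.png

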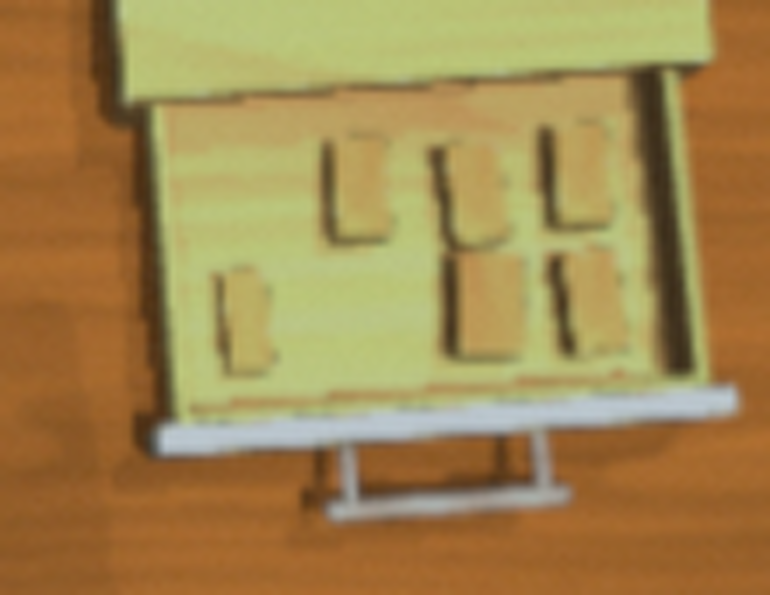

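View pics/s8c.png

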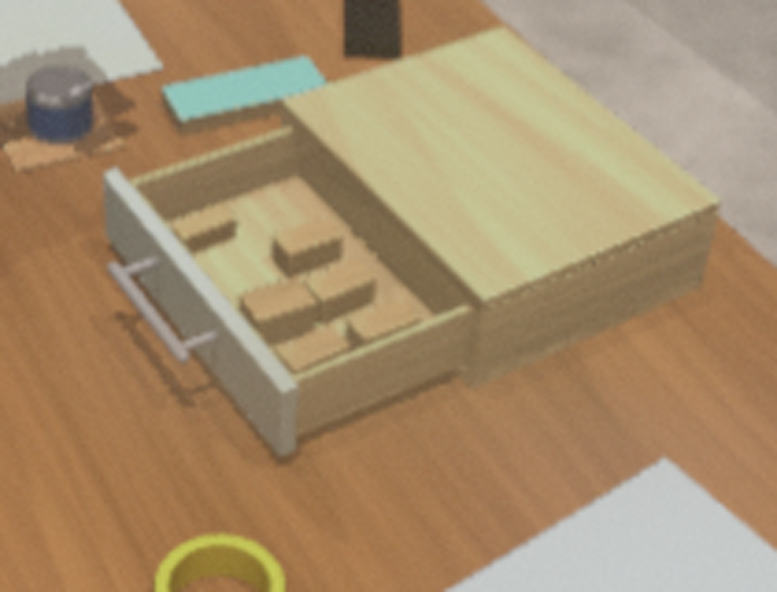

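Run:
```python
from h import *
c=np.load('top3.npy',allow_pickle=True).item()
def P(n,l,z=52):
    q=np.array([pt(c,265+u/7,165+v/7,z)[:2] for u,v in l]); m=q.mean(0); ax=(q[0]+q[1]-q[2]-q[3])/2; w=(q[0]+q[3]-q[1]-q[2])/2
    print(n,np.round(m,1),'yaw',round(np.arctan2(ax[1],ax[0]),3),'L',round(np.hypot(*ax),1),'W',round(np.hypot(*w),1))
P('FL',[(337,138),(384,134),(391,234),(343,240)])
P('FM',[(447,149),(496,141),(511,234),(460,244)])
P('FR',[(552,126),(602,122),(612,221),(561,226)])
P('NR',[(565,257),(613,247),(628,345),(578,355)])
P('NM',[(458,257),(523,252),(522,355),(459,355)])
P('NL',[(224,276),(265,268),(271,368),(232,374)])
for u,v in((330,510),(568,494)): print(pt(c,265+u/7,165+v/7,67.5))
```

```text
FL [ 554.6 -224.4] yaw 0.036 L 54.8 W 25.8
FM [ 551.2 -286.2] yaw 0.113 L 51.3 W 27.5
FR [ 560.7 -342.3] yaw 0.055 L 54.2 W 27.5
NR [ 492.  -347.3] yaw 0.104 L 52.9 W 27.1
NM [ 490.4 -290.6] yaw -0.034 L 53.9 W 34.4
NL [ 482.4 -160.6] yaw 0.049 L 53.0 W 21.7
[ 382.17227281 -199.71295965   67.5       ]
[ 389.42599668 -324.83158916   67.5       ]
```

The drawer holds 6 risers, with these widths in crop pixels:

| Riser | Crop pixel | Width (px) | Size |
|---|---|---|---|
| Near left | (247,322) | 45 | 24 mm |
| Near middle | (488,303) | 65 | 36 mm |
| Far left | (360,188) | about 52 | 30 mm |
| Far middle | (475,195) | about 52 | 30 mm |
| Far right | (580,175) | about 52 | 30 mm |
| Near right | (593,300) | about 52 | 30 mm |

I will take the far-left one first, and the gripper opening will confirm its size.

Request:
arm_command([
  [[0.47,0.05,-0.15,0,-0.1],[0.47,0.1,-0.3,0,-0.1],[0.47,0.13,-0.32,0,-0.1],[0.47,0.13,-0.32,0,0],[0.47,0.13,-0.32,0,0],[0.47,0.13,-0.32,0,0],[0.47,0.13,-0.32,0,0],[0.47,0.13,-0.32,0,0],[0.47,0.13,-0.32,0,0],[0.47,0.13,-0.2,0,0],[0.47,0.1,-0.1,0,0],[0.47,0,0,0,0]],
])

```text
t: 14.12
eef_pos: [547.3, -236.2, 205.5]
tcp_rot: [3.119, -0.004, 0.071]
ft_force: [-0.3, 0.1, -0.3]
opening: 0.531
```

Request:
arm_command([
  [[0.47,0.07,0.12,0,-0.02],[0.47,0,0,-0.2,0],[0.47,0,0,-0.3,0],[0.47,0,0,-0.3,0],[0.47,0,0,-0.2,0],[0.47,0,0,0,0],[0.47,0,0,0,0]],
])

```text
t: 14.7
eef_pos: [548.7, -225.5, 104.0]
tcp_rot: [3.119, -0.004, 0.065]
ft_force: [0.3, 0.4, -0.1]
opening: 0.528
```

Request:
arm_command([
  [[0.47,0.05,0.01,-0.15,-0.01],[0.47,0,0,-0.2,0],[0.47,0,0,-0.2,0],[0.47,0,0,-0.1,0],[0.47,0,0,0,0],[0.47,0,0,0,0]],
])

```text
t: 15.2
eef_pos: [555.2, -225.9, 46.2]
tcp_rot: [3.114, -0.012, 0.062]
ft_force: [1.3, -0.2, -0.3]
opening: 0.535
```

Request:
arm_command([
  [[0.47,0,0.01,-0.12,0],[0.47,0,0,-0.06,0],[0.47,0,0,0,0],[0.47,0,0,0,0]],
])

```text
t: 15.53
eef_pos: [556.5, -225.5, 30.3]
tcp_rot: [3.111, -0.016, 0.063]
ft_force: [-0.3, -0.2, 0.3]
opening: 0.528
```

Run:
```python
from h import *
s=cam('side')
f=s['frame'][180:270,220:340]; save(cv2.resize(f,None,fx=6,fy=6,interpolation=cv2.INTER_CUBIC),'s9c.png')
```

```text
(no output)
```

View pics/s9c.png

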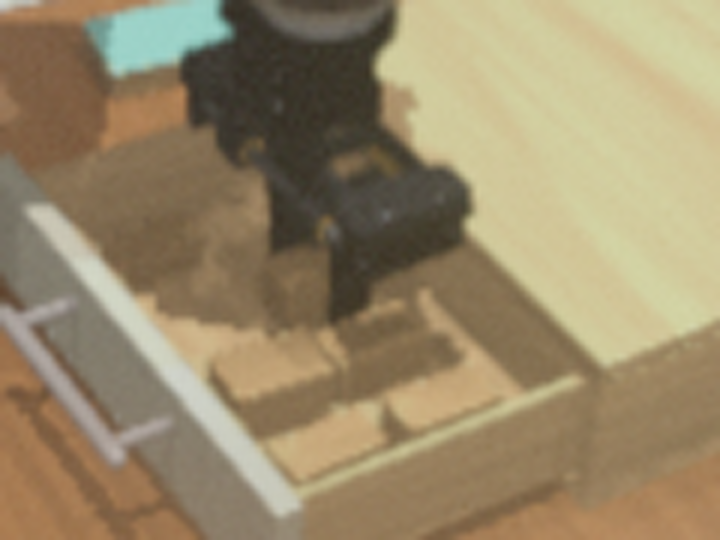

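Request:
arm_command([
  [[0.47,0,0,-0.04,0],[1,0,0,0,0],[1,0,0,0,0],[1,0,0,0,0],[1,0,0,0,0],[1,0,0,0,0],[1,0,0,0,0]],
])

```text
t: 16.17
eef_pos: [556.9, -225.6, 26.8]
tcp_rot: [3.11, -0.017, 0.063]
ft_force: [0.1, 0.7, -0.4]
opening: 0.316
```

Request:
arm_command([
  [[1,0,0,0.15,0],[1,0,0,0.25,0],[1,0,0,0.3,0],[1,0,0,0.3,0],[1,0,0,0.15,0],[1,0,0,0,0]],
])

```text
t: 16.67
eef_pos: [555.2, -225.0, 144.9]
tcp_rot: [3.113, -0.013, 0.063]
ft_force: [0.0, 1.0, 0.1]
opening: 0.315
```

Request:
arm_command([
  [[1,0,0.15,0,0.05],[1,0,0.25,0,0.1],[1,0,0.35,0,0.15],[1,0,0.38,0,0.15],[1,-0.05,0.38,0,0.15],[1,-0.05,0.38,0,0.15],[1,-0.05,0.38,0,0.15],[1,-0.05,0.38,0,0.15],[1,-0.05,0.38,0,0.15],[1,-0.05,0.38,0,0.15],[1,-0.05,0.38,0,0.15],[1,-0.05,0.3,0,0.15]],
])

```text
t: 17.67
eef_pos: [502.8, 202.3, 130.7]
tcp_rot: [3.125, -0.005, 1.423]
ft_force: [1.0, -0.5, -0.3]
opening: 0.316
```

Request:
arm_command([
  [[1,0,0.25,0,0.05],[1,0,0.15,0,0],[1,0,0.05,-0.1,0],[1,0,0,-0.2,0],[1,0,0,-0.15,0],[1,0,0,0,0],[1,0,0,0,0]],
])

```text
t: 18.25
eef_pos: [493.1, 256.6, 74.2]
tcp_rot: [3.136, -0.001, 1.491]
ft_force: [0.2, -0.4, 0.2]
opening: 0.316
```

Request:
arm_command([
  [[1,0.12,0.06,0,0.04],[1,0,0,-0.15,0],[1,0,0,-0.2,0],[1,0,0,-0.15,0],[1,0,0,0,0],[1,0,0,0,0]],
])

```text
t: 18.75
eef_pos: [505.7, 260.2, 23.2]
tcp_rot: [3.136, -0.001, 1.521]
ft_force: [0.4, 0.1, 0.0]
opening: 0.316
```

Request:
arm_command([
  [[1,0,0.02,-0.08,0],[1,0,0,-0.05,0],[1,0,0,-0.02,0],[1,0,0,0,0],[1,0,0,0,0]],
])

```text
t: 19.17
eef_pos: [506.8, 262.2, 9.7]
tcp_rot: [3.133, -0.002, 1.521]
ft_force: [0.1, -0.1, -0.7]
opening: 0.315
```

Request:
arm_command([
  [[1,0,0,-0.02,0],[1,0,0,0,0],[1,0,0,0,0]],
])

```text
t: 19.42
eef_pos: [507.1, 262.4, 8.4]
tcp_rot: [3.131, -0.003, 1.521]
ft_force: [0.4, 0.1, -1.0]
opening: 0.32
```

Run:
```python
from h import *
s=cam('side')
f=s['frame'][130:190,140:240]; save(cv2.resize(f,None,fx=7,fy=7,interpolation=cv2.INTER_CUBIC),'s10c.png')
print(env.state()['ft_force'])
```

```text
[-0.45487857  0.37598415 -0.3848857 ]
```

View pics/s10c.png

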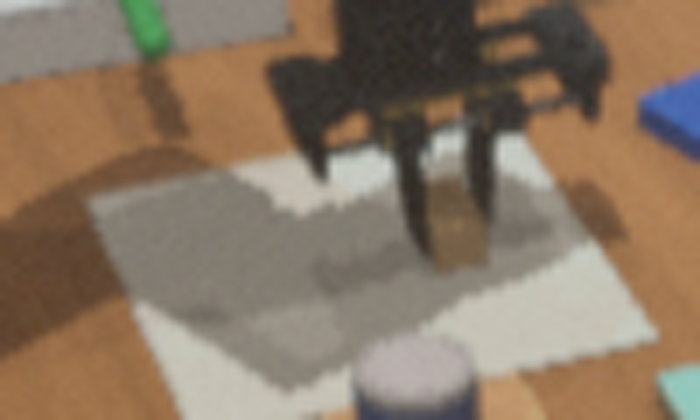

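Request:
arm_command([
  [[1,0,0,-0.02,0],[1,0,0,0,0],[0.45,0,0,0,0],[0.45,0,0,0,0],[0.45,0,0,0,0],[0.45,0,0,0.1,0],[0.45,0,0,0.2,0],[0.45,0,0,0.3,0],[0.45,0,0,0.3,0],[0.45,0,0,0.3,0],[0.45,0,0,0.2,0]],
])

```text
t: 20.38
eef_pos: [504.1, 261.1, 150.8]
tcp_rot: [3.14, 0.001, 1.521]
ft_force: [0.1, 0.1, 0.7]
opening: 0.549
```

Request:
arm_command([
  [[0.5,0,-0.15,0,-0.05],[0.5,0,-0.3,0,-0.15],[0.5,0.05,-0.4,0.05,-0.15],[0.5,0.05,-0.4,0,-0.15],[0.5,0.05,-0.4,0,-0.15],[0.5,0.05,-0.4,0,-0.15],[0.5,0.05,-0.4,0,-0.15],[0.5,0.05,-0.4,0,-0.15],[0.5,0.05,-0.4,0,-0.15],[0.5,0.05,-0.4,0,-0.15],[0.5,0.05,-0.4,0,-0.15],[0.5,0.05,-0.4,0,-0.15]],
])

```text
t: 21.38
eef_pos: [552.5, -192.7, 172.2]
tcp_rot: [3.125, -0.01, 0.137]
ft_force: [0.4, -0.5, 1.2]
opening: 0.502
```

Request:
arm_command([
  [[0.5,0,-0.4,0,-0.1],[0.5,0,-0.3,0,0],[0.5,0,-0.15,0,0],[0.5,0,0,0,0],[0.5,0,0,0,0]],
])

```text
t: 21.8
eef_pos: [550.9, -289.8, 174.9]
tcp_rot: [3.123, -0.012, 0.037]
ft_force: [-0.1, 0.1, -0.2]
opening: 0.498
```

Request:
arm_command([
  [[0.5,0,0.05,0,0.08],[0.5,0,0,-0.2,0],[0.5,0,0,-0.25,0],[0.5,0,0,-0.2,0],[0.5,0,0,-0.1,0],[0.5,0,0,0,0],[0.5,0,0,0,0]],
])

```text
t: 22.38
eef_pos: [551.7, -277.0, 101.8]
tcp_rot: [3.121, -0.015, 0.11]
ft_force: [-0.3, -0.2, 0.2]
opening: 0.497
```

Run:
```python
from h import *
s=cam('side')
f=s['frame'][180:270,220:340]; save(cv2.resize(f,None,fx=6,fy=6,interpolation=cv2.INTER_CUBIC),'s11c.png')
```

```text
(no output)
```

View pics/s11c.png

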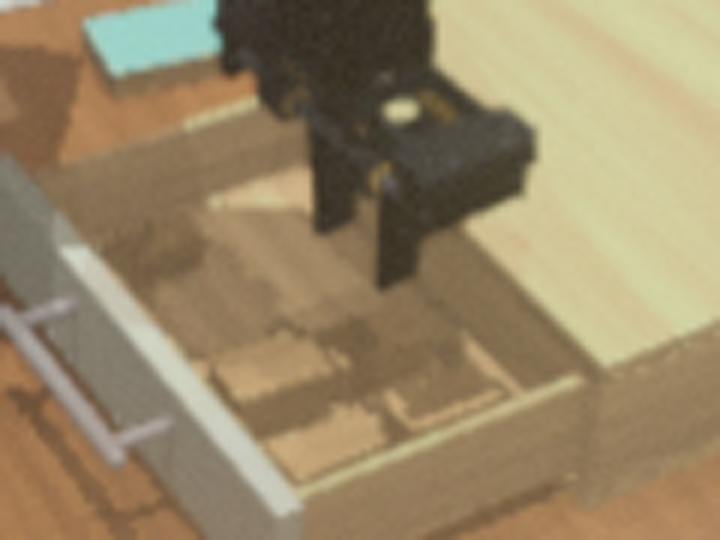

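Request:
arm_command([
  [[0.5,0,-0.07,0,0],[0.5,0,0,-0.2,0],[0.5,0,0,-0.1,0],[0.5,0,0,0,0],[0.5,0,0,0,0]],
])

```text
t: 22.85
eef_pos: [554.1, -286.2, 76.5]
tcp_rot: [3.116, -0.021, 0.111]
ft_force: [0.8, 0.2, 0.3]
opening: 0.5
```

Request:
arm_command([
  [[0.5,-0.02,0.01,-0.12,0],[0.5,0,0,-0.15,0],[0.5,0,0,-0.08,0],[0.5,0,0,0,0],[0.5,0,0,0,0]],
])

```text
t: 23.27
eef_pos: [553.8, -287.0, 44.9]
tcp_rot: [3.112, -0.025, 0.11]
ft_force: [0.4, 0.3, 0.5]
opening: 0.5
```

Request:
arm_command([
  [[0.5,0,0.02,-0.1,0],[0.5,0,0,-0.08,0],[0.5,0,0,0,0],[0.5,0,0,0,0]],
])

```text
t: 23.6
eef_pos: [554.6, -285.3, 27.2]
tcp_rot: [3.111, -0.027, 0.111]
ft_force: [0.6, -0.0, 0.6]
opening: 0.502
```

Run:
```python
from h import *
s=cam('side')
f=s['frame'][180:270,220:340]; save(cv2.resize(f,None,fx=6,fy=6,interpolation=cv2.INTER_CUBIC),'s12c.png')
```

```text
(no output)
```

View pics/s12c.png

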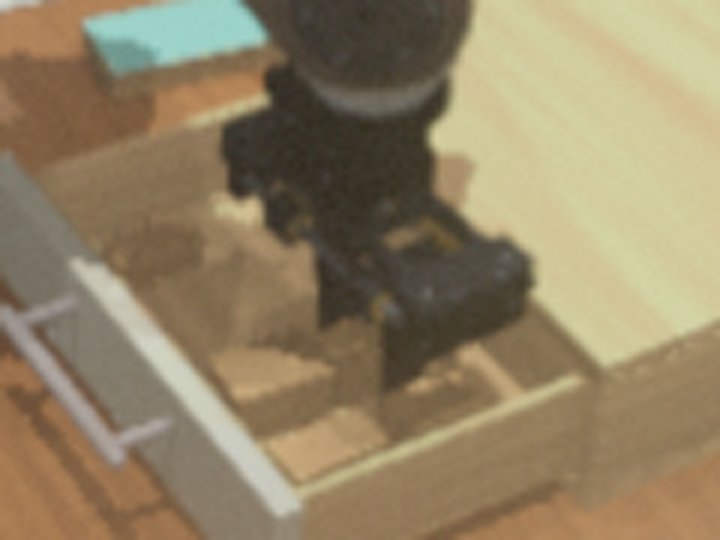

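Request:
arm_command([
  [[1,0,0,0,0],[1,0,0,0,0],[1,0,0,0,0],[1,0,0,0,0],[1,0,0,0,0],[1,0,0,0,0]],
])

```text
t: 24.15
eef_pos: [554.9, -285.4, 28.1]
tcp_rot: [3.11, -0.028, 0.111]
ft_force: [1.1, -0.4, -0.4]
opening: 0.315
```

Request:
arm_command([
  [[1,0,0,0.15,0],[1,0,0,0.25,0],[1,0,0,0.3,0],[1,0,0,0.3,0],[1,0,0,0.25,0],[1,0,0,0,0]],
])

```text
t: 24.65
eef_pos: [553.2, -284.5, 156.4]
tcp_rot: [3.113, -0.024, 0.11]
ft_force: [0.4, -0.3, 0.3]
opening: 0.313
```

Request:
arm_command([
  [[1,0,0.15,0,0.05],[1,0,0.25,0,0.1],[1,0,0.35,0,0.15],[1,0,0.38,0,0.15],[1,-0.03,0.38,0,0.15],[1,-0.03,0.38,0,0.15],[1,-0.03,0.38,0,0.15],[1,-0.03,0.38,0,0.15],[1,-0.03,0.38,0,0.15],[1,-0.03,0.38,0,0.15],[1,-0.15,0.38,0,0.15],[1,-0.15,0.38,0,0.15]],
])

```text
t: 25.65
eef_pos: [496.4, 147.1, 147.5]
tcp_rot: [3.121, -0.022, 1.471]
ft_force: [1.2, 0.9, -0.7]
opening: 0.313
```

Target is (407,267) at yaw 1.52.

Request:
arm_command([
  [[1,-0.2,0.35,0,0],[1,-0.2,0.3,0,0],[1,-0.2,0.25,0,0],[1,-0.15,0.15,0,0],[1,-0.1,0.05,0,0],[1,0,0,-0.2,0],[1,0,0,-0.2,0],[1,0,0,0,0],[1,0,0,0,0]],
])

```text
t: 26.4
eef_pos: [395.9, 267.6, 100.7]
tcp_rot: [3.129, -0.019, 1.503]
ft_force: [-0.5, 0.8, -0.3]
opening: 0.318
```

Request:
arm_command([
  [[1,0.11,0,0,0.02],[1,0,0,-0.2,0],[1,0,0,-0.3,0],[1,0,0,-0.15,0],[1,0,0,0,0],[1,0,0,0,0]],
])

```text
t: 26.9
eef_pos: [410.0, 266.0, 37.7]
tcp_rot: [3.126, -0.021, 1.518]
ft_force: [0.3, 0.5, 1.1]
opening: 0.319
```

Request:
arm_command([
  [[1,-0.03,0.01,-0.1,0],[1,0,0,-0.1,0],[1,0,0,-0.04,0],[1,0,0,0,0],[1,0,0,0,0]],
])

```text
t: 27.32
eef_pos: [409.5, 267.2, 17.2]
tcp_rot: [3.121, -0.023, 1.518]
ft_force: [0.3, -0.3, -1.5]
opening: 0.317
```

Request:
arm_command([
  [[1,-0.03,0,-0.06,0],[1,0,0,-0.03,0],[1,0,0,-0.02,0],[1,0,0,0,0]],
])

```text
t: 27.65
eef_pos: [407.1, 267.7, 8.2]
tcp_rot: [3.117, -0.025, 1.518]
ft_force: [-0.5, -0.2, -0.1]
opening: 0.316
```

Release, back off, and look.

Request:
arm_command([
  [[1,0,0,-0.01,0],[0.45,0,0,0,0],[0.45,0,0,0,0],[0.45,0,0,0,0],[0.45,0,0,0.1,0],[0.45,0,0,0.2,0],[0.45,0,0,0.3,0],[0.45,0,0,0.3,0],[0.2,0,0,0.3,0],[0.2,0,0,0.3,0]],
])

```text
t: 28.48
eef_pos: [403.6, 265.9, 160.5]
tcp_rot: [3.127, -0.019, 1.518]
ft_force: [0.1, 0.2, -0.2]
opening: 0.639
```

Request:
arm_command([
  [[0,0.1,-0.2,0,-0.1],[0,0.2,-0.3,0,-0.15],[0,0.2,-0.3,0,-0.15],[0,0.2,-0.3,0,-0.15],[0,0.2,-0.3,0,-0.15],[0,0.2,-0.3,0,-0.15],[0,0.2,-0.3,0,-0.15],[0,0.2,-0.1,0,-0.15],[0,0.2,0,0,-0.15],[0,0.1,0,0,-0.15],[0,0.1,0,0,-0.15],[0,0,0,0,-0.15]],
])

```text
t: 29.48
eef_pos: [600.7, 43.6, 176.8]
tcp_rot: [3.113, -0.03, 0.087]
ft_force: [0.5, -0.1, -0.3]
opening: 0.998
```

Run:
```python
from h import *
c=cam('top');np.save('top4.npy',c,allow_pickle=True)
f=c['frame'][140:260,150:400]; save(cv2.resize(f,None,fx=3.2,fy=3.2,interpolation=cv2.INTER_CUBIC),'t4c.png')
f=c['frame'][175:265,145:265]; save(cv2.resize(f,None,fx=6,fy=6,interpolation=cv2.INTER_CUBIC),'t4d.png')
s=cam('side')
f=s['frame'][120:220,110:310]; save(cv2.resize(f,None,fx=4,fy=4,interpolation=cv2.INTER_CUBIC),'s13c.png')
```

```text
(no output)
```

View pics/t4c.png

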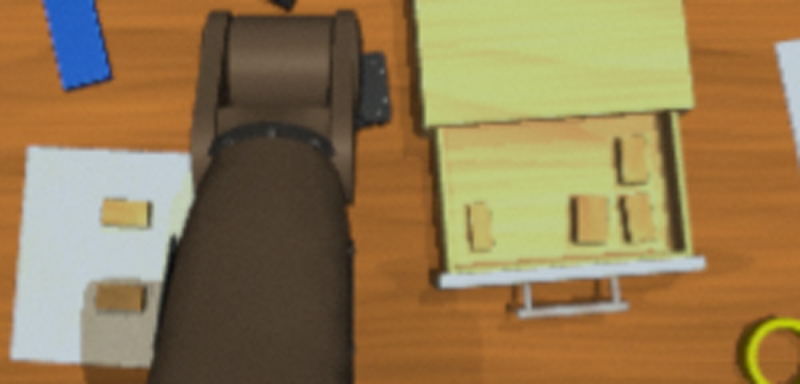

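View pics/t4d.png

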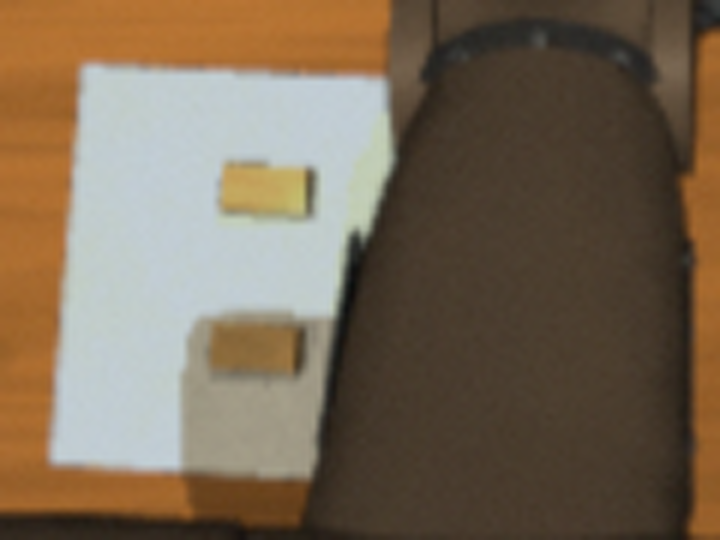

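View pics/s13c.png

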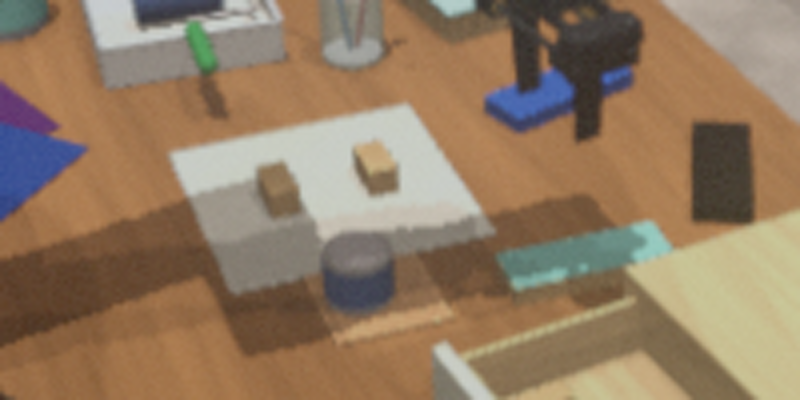

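Run:
```python
from h import *
c=np.load('top4.npy',allow_pickle=True).item(); s=cam('side')
for u,v in((264,190),(254,348)): print(pt(c,145+u/6,175+v/6,33))
save(cv2.resize(s['frame'][165:215,170:240],None,fx=10,fy=10,interpolation=cv2.INTER_CUBIC),'s14c.png')
s2=np.load('side3.npy',allow_pickle=True).item()
save(cv2.resize(s2['frame'][165:215,170:240],None,fx=10,fy=10,interpolation=cv2.INTER_CUBIC),'s14p.png')
```

```text
[502.42666965 260.48518026  33.        ]
[402.79509362 264.97374738  33.        ]
```

View pics/s14c.png

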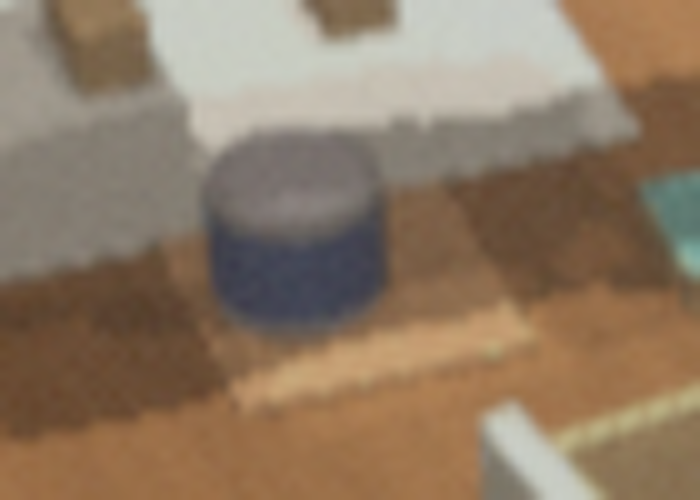

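View pics/s14p.png

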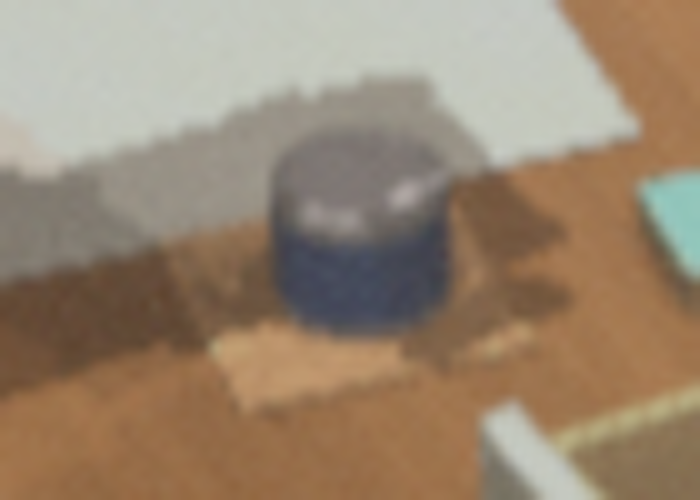

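The tin slid about 17 mm after it was placed and is still on the mat. I will recentre it later. Next, grasp the panel.

Request:
arm_command([
  [[0,0.26,-0.05,0,-0.12],[0,0,0,-0.2,-0.1],[0,0,0,-0.3,0],[0,0,0,-0.3,0],[0,0,0,-0.2,0],[0,0,0,-0.1,0],[0,0,0,0,0],[0,0,0,0,0]],
])

```text
t: 30.3
eef_pos: [623.5, 40.1, 67.5]
tcp_rot: [3.114, -0.031, -0.046]
ft_force: [0.1, 0.4, 0.1]
opening: 0.995
```

Request:
arm_command([
  [[0,0.03,-0.02,-0.15,-0.06],[0,0,0,-0.2,0],[0,0,0,-0.15,0],[0,0,0,0,0],[0,0,0,0,0]],
])

```text
t: 30.72
eef_pos: [630.0, 38.4, 24.4]
tcp_rot: [3.114, -0.042, -0.087]
ft_force: [-0.1, -0.2, 0.6]
opening: 0.999
```

Run:
```python
from h import *
s=cam('side')
save(cv2.resize(s['frame'][140:210,220:310],None,fx=8,fy=8,interpolation=cv2.INTER_CUBIC),'s15c.png')
```

```text
(no output)
```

View pics/s15c.png

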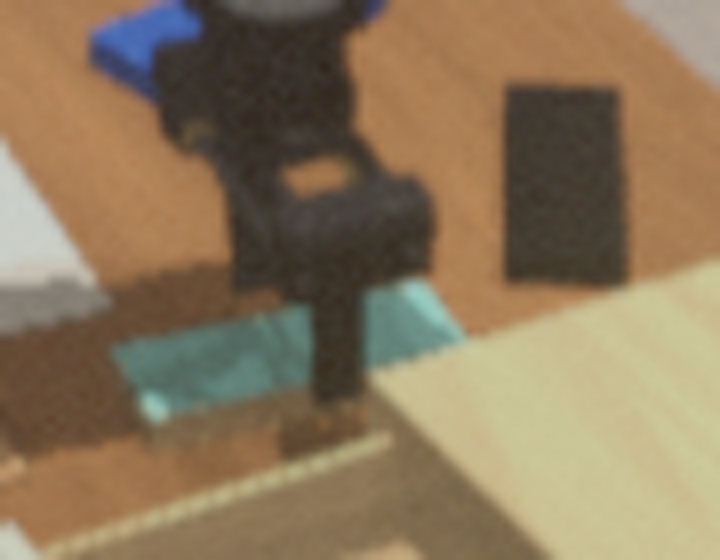

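Run:
```python
from h import *
s=cam('side')
g=lambda X: np.round((px(s,X)-[220,140])*8,0)
import math
a=-.09
for cx in (625,630):
  for p in((-80,30),(-80,-30),(80,-30),(80,30),(0,0)):
    q=(cx+p[0]*math.cos(a)-p[1]*math.sin(a),38+p[0]*math.sin(a)+p[1]*math.cos(a),20); print(cx,p,g(q))
e=np.array([-math.sin(-.087),math.cos(.087)])
q=np.array([630,38.4])-53.5*np.array([math.sin(.087),math.cos(.087)])
print('finger',g((q[0],q[1],24)))
```

```text
625 (-80, 30) [ 97. 351.]
625 (-80, -30) [141. 424.]
625 (80, -30) [467. 353.]
625 (80, 30) [416. 285.]
625 (0, 0) [282. 352.]
630 (-80, 30) [107. 349.]
630 (-80, -30) [151. 421.]
630 (80, -30) [476. 351.]
630 (80, 30) [425. 282.]
630 (0, 0) [292. 350.]
finger [335. 406.]
```

Request:
arm_command([
  [[0,-0.05,0,-0.1,0],[0,0,0,-0.07,0],[0,0,0,-0.02,0],[0,0,0,0,0]],
])

```text
t: 31.15
eef_pos: [627.3, 38.4, 9.9]
tcp_rot: [3.115, -0.049, -0.086]
ft_force: [0.4, 0.4, 0.0]
opening: 1.003
```

Request:
arm_command([
  [[1,0,0,0,0],[1,0,0,0,0],[1,0,0,0,0],[1,0,0,0,0],[1,0,0,0,0],[1,0,0,0,0],[1,0,0,0,0]],
])

```text
t: 31.73
eef_pos: [628.6, 38.4, 11.8]
tcp_rot: [3.115, -0.052, -0.086]
ft_force: [-0.2, 0.3, -1.5]
opening: 0.627
```

Request:
arm_command([
  [[0.25,0,0,0,0],[0.25,0,0,0,0],[0.25,0,0,-0.05,0],[0.25,0,0,-0.05,0],[0.25,0,0,0,0],[1,0,0,0,0],[1,0,0,0,0],[1,0,0,0,0],[1,0,0,0,0]],
])

```text
t: 32.48
eef_pos: [629.8, 39.1, 1.6]
tcp_rot: [3.116, -0.055, -0.087]
ft_force: [-1.9, 0.3, 5.5]
opening: 0.628
```

Request:
arm_command([
  [[1,0,0,0.1,0],[1,0,0,0.2,0],[1,0,0,0.25,0],[1,0,0,0.25,0],[1,0,0,0.15,0],[1,0,0,0,0],[1,0,0,0,0]],
])

```text
t: 33.07
eef_pos: [627.1, 38.7, 99.1]
tcp_rot: [3.115, -0.048, -0.087]
ft_force: [0.2, 0.2, -1.4]
opening: 0.631
```

Run:
```python
from h import *
s=cam('side')
save(cv2.resize(s['frame'][110:210,150:310],None,fx=5,fy=5,interpolation=cv2.INTER_CUBIC),'s16c.png')
```

```text
(no output)
```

View pics/s16c.png

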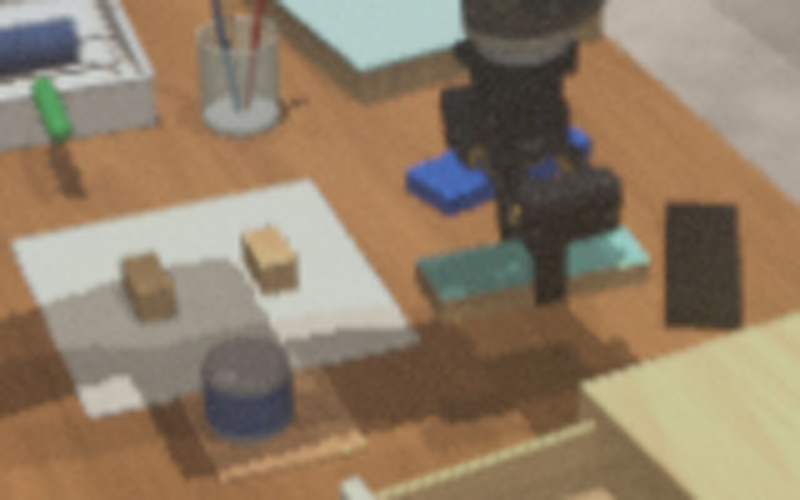

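Request:
arm_command([
  [[1,-0.1,0.15,0,0.03],[1,-0.15,0.25,0,0.02],[1,-0.2,0.3,0,0],[1,-0.2,0.3,0,0],[1,-0.25,0.3,0,0],[1,-0.25,0.3,0,0],[1,-0.2,0.25,0,0],[1,-0.15,0.15,0,0],[1,-0.1,0.1,0,0],[1,0,0,0,0],[1,0,0,0,0]],
])

```text
t: 34.03
eef_pos: [448.3, 256.8, 85.6]
tcp_rot: [3.108, -0.029, -0.039]
ft_force: [-0.6, 0.5, -1.7]
opening: 0.631
```

Request:
arm_command([
  [[1,0.1,0.08,0,0],[1,0,0,-0.1,0],[1,0,0,-0.15,0],[1,0,0,-0.08,0],[1,0,0,0,0],[1,0,0,0,0]],
])

```text
t: 34.53
eef_pos: [457.9, 261.5, 46.8]
tcp_rot: [3.106, -0.024, -0.041]
ft_force: [0.3, 0.0, -1.0]
opening: 0.629
```

Request:
arm_command([
  [[1,0,0.04,-0.02,0],[1,0,0,-0.05,0],[1,0,0,-0.02,0],[1,0,0,0,0],[1,0,0,0,0]],
])

```text
t: 34.95
eef_pos: [458.3, 265.1, 37.5]
tcp_rot: [3.106, -0.024, -0.042]
ft_force: [-0.4, 0.5, -0.9]
opening: 0.629
```

Run:
```python
from h import *
s=cam('side')
save(cv2.resize(s['frame'][120:200,140:250],None,fx=7,fy=7,interpolation=cv2.INTER_CUBIC),'s17c.png')
c=cam('top')
save(cv2.resize(c['frame'][175:265,145:265],None,fx=6,fy=6,interpolation=cv2.INTER_CUBIC),'t17.png')
```

```text
(no output)
```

View pics/s17c.png

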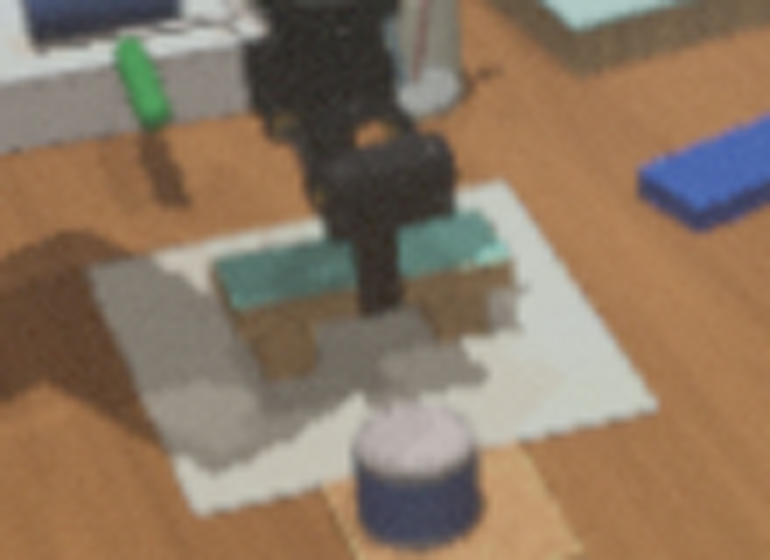

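View pics/t17.png

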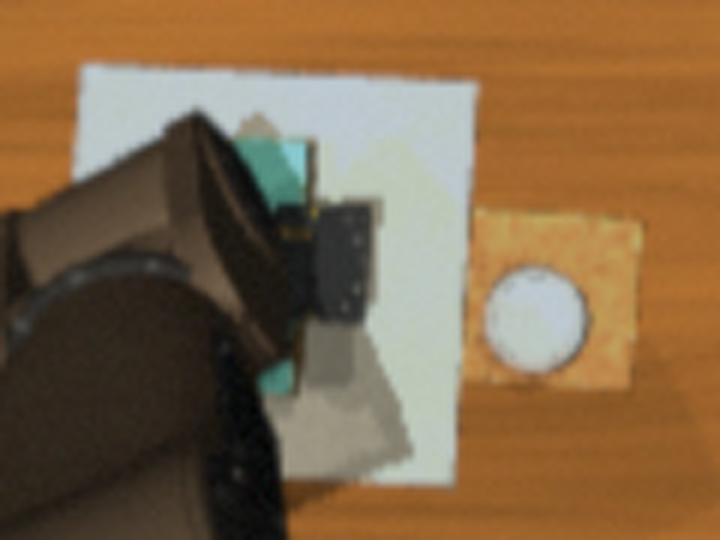

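Request:
arm_command([
  [[1,0,0,-0.03,0],[1,0,0,-0.02,0],[1,0,0,0,0],[1,0,0,0,0]],
])

```text
t: 35.38
eef_pos: [458.7, 265.3, 35.0]
tcp_rot: [3.107, -0.027, -0.042]
ft_force: [1.1, 0.2, -1.4]
opening: 0.633
```

Request:
arm_command([
  [[1,0,0,-0.03,0],[1,0,0,0,0],[1,0,0,0,0]],
])

```text
t: 35.63
eef_pos: [459.4, 265.4, 33.8]
tcp_rot: [3.108, -0.03, -0.042]
ft_force: [0.4, -0.2, -1.6]
opening: 0.631
```

Request:
arm_command([
  [[0.35,0,0,0,0],[0.33,0,0,0,0],[0.3,0,0,0,0],[0.2,0,0,0,0],[0,0,0,0,0],[0,0,0,0,0],[0,0,0,0,0],[0,0,0,0.05,0],[0,0,0,0.15,0],[0,0,0,0.3,0],[0,0,0,0.3,0],[0,0,0,0.3,0]],
])

```text
t: 36.63
eef_pos: [456.1, 263.9, 141.8]
tcp_rot: [3.103, -0.018, -0.042]
ft_force: [0.2, 0.3, -0.2]
opening: 0.997
```

Run:
```python
from h import *
s=cam('side')
save(cv2.resize(s['frame'][120:210,130:250],None,fx=6.5,fy=6.5,interpolation=cv2.INTER_CUBIC),'s18c.png')
```

```text
(no output)
```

View pics/s18c.png

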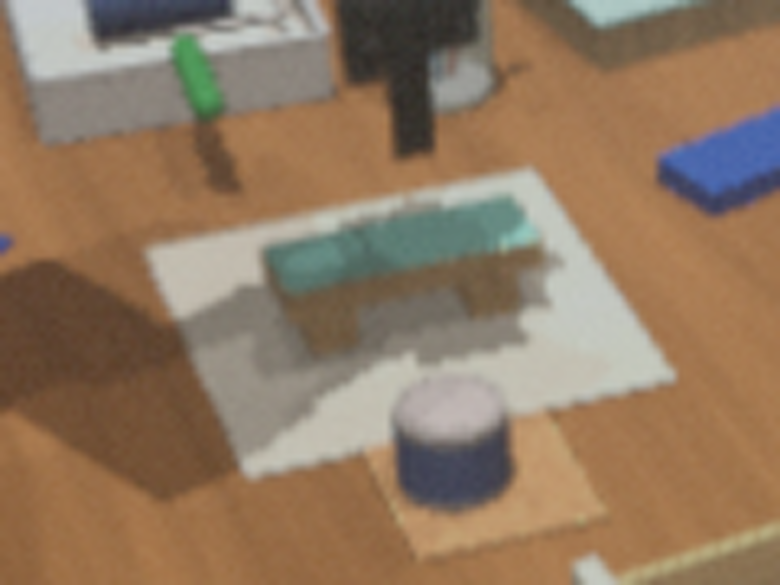

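Run:
```python
from h import *
c=np.load('top4.npy',allow_pickle=True).item()
print(pt(c,145+536/6,175+320/6,56))
q=[pt(c,145+u/6,175+v/6,4)[:2] for u,v in((475,208),(642,219),(629,387),(463,380))];print(np.mean(q,0))
```

```text
[418.95961289  85.86315507  56.        ]
[434.40764116  79.07999498]
```

Request:
arm_command([
  [[0,0,-0.15,0,0],[0,-0.05,-0.25,0,0],[0,-0.05,-0.3,0,0],[0,-0.05,-0.3,0,0],[0,-0.05,-0.3,0,0],[0,-0.05,-0.2,0,0],[0,0,-0.1,0,0],[0,0,0,0,0],[0,0,0,0,0]],
])

```text
t: 37.43
eef_pos: [432.5, 100.3, 154.2]
tcp_rot: [3.111, -0.038, -0.039]
ft_force: [0.2, -0.2, -0.6]
opening: 1.0
```

Request:
arm_command([
  [[0,-0.1,-0.13,0,0],[0,0,0,-0.2,0],[0,0,0,-0.25,0],[0,0,0,-0.2,0],[0,0,0,-0.1,0],[0,0,0,0,0],[0,0,0,0,0]],
])

```text
t: 38.02
eef_pos: [424.6, 91.9, 78.0]
tcp_rot: [3.113, -0.044, -0.035]
ft_force: [-1.1, -0.1, 0.2]
opening: 1.0
```

Request:
arm_command([
  [[0,-0.02,-0.04,-0.1,0],[0,0,0,-0.2,0],[0,0,0,-0.15,0],[0,0,0,-0.1,0],[0,0,0,0,0],[0,0,0,0,0]],
])

```text
t: 38.52
eef_pos: [426.2, 90.9, 25.5]
tcp_rot: [3.114, -0.053, -0.031]
ft_force: [0.4, 0.1, -0.4]
opening: 1.002
```

Request:
arm_command([
  [[0,-0.04,-0.03,-0.08,0],[0,0,0,0,0],[1,0,0,0,0],[1,0,0,0,0],[1,0,0,0,0],[1,0,0,0,0],[1,0,0,0,0]],
])

```text
t: 39.1
eef_pos: [425.5, 89.2, 22.6]
tcp_rot: [3.114, -0.061, -0.03]
ft_force: [-0.7, 0.6, 0.4]
opening: 0.707
```

Request:
arm_command([
  [[1,0,0,0,0],[1,0,0,0,0],[1,0.05,-0.03,0.01,0],[1,0.05,-0.03,0.01,0],[1,0.05,-0.03,0,0],[1,0,0,0,0],[1,0,0,0,0]],
])

```text
t: 39.68
eef_pos: [442.3, 79.1, 24.8]
tcp_rot: [3.114, -0.061, -0.03]
ft_force: [-0.9, 0.5, -1.9]
opening: 0.673
```

Request:
arm_command([
  [[1,0,0,-0.02,0],[0,0,0,0,0],[0,0,0,0,0],[0,0,0,0,0],[0,0,0,0,0],[0,0,0,0.1,0],[0,0,0,0.25,0],[0,0,0,0.3,0],[0,0,0,0.3,0],[0,0,0,0.3,0],[0,0,0,0.2,0]],
])

```text
t: 40.6
eef_pos: [438.5, 79.3, 169.4]
tcp_rot: [3.114, -0.05, -0.03]
ft_force: [0.9, 0.2, -0.2]
opening: 0.998
```

Request:
arm_command([
  [[0.5,0,-0.15,0,0.05],[0.5,-0.05,-0.3,0,0.15],[0.5,-0.05,-0.3,0,0.15],[0.5,-0.05,-0.3,0,0.15],[0.5,-0.05,-0.3,0,0.15],[0.6,-0.05,-0.3,0,0.15],[0.6,-0.05,-0.3,0,0.15],[0.6,-0.05,-0.3,0,0.15],[0.66,-0.05,-0.3,0,0.15],[0.66,-0.05,-0.3,0,0.15],[0.66,0,-0.3,0,0.15],[0.66,0,-0.15,0,0.15]],
])

```text
t: 41.6
eef_pos: [398.5, -220.4, 175.8]
tcp_rot: [3.111, -0.061, 1.209]
ft_force: [-0.6, 0.8, -0.6]
opening: 0.345
```

Run:
```python
from h import *
c=cam('top')
save(cv2.resize(c['frame'][140:260,150:400],None,fx=3.2,fy=3.2,interpolation=cv2.INTER_CUBIC),'t19.png')
s=cam('side')
save(cv2.resize(s['frame'][120:280,130:340],None,fx=3.7,fy=3.7,interpolation=cv2.INTER_CUBIC),'s19c.png')
```

```text
(no output)
```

View pics/t19.png

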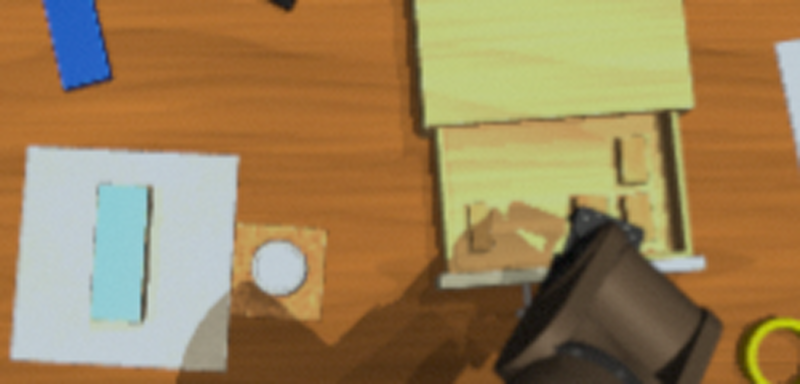

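View pics/s19c.png

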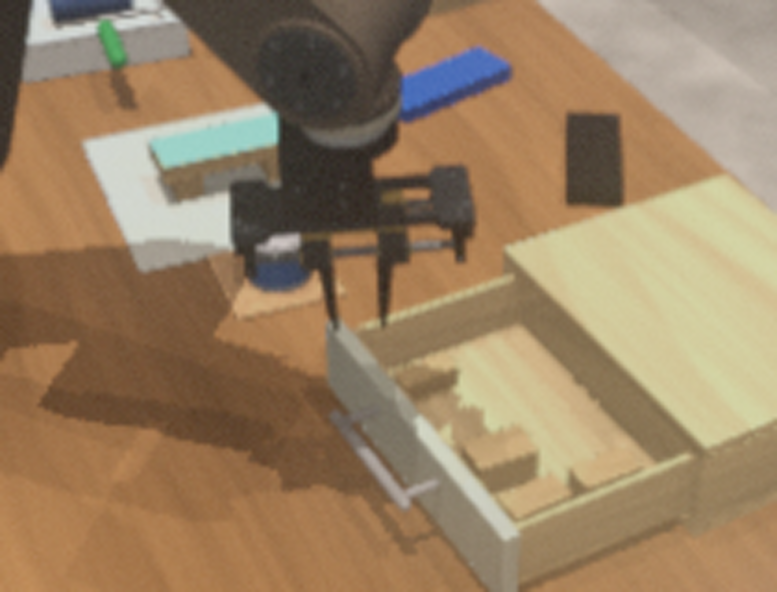

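Request:
arm_command([
  [[0.66,-0.03,-0.2,0,0.15],[0.66,-0.03,-0.15,0,0.15],[0.66,0,-0.05,0,0.15],[0.66,0,0,-0.15,0.05],[0.66,0,0,-0.2,0],[0.66,0,0,-0.2,0],[0.66,0,0,0,0],[0.66,0,0,0,0]],
])

```text
t: 42.37
eef_pos: [392.0, -255.4, 119.5]
tcp_rot: [3.114, -0.062, 1.59]
ft_force: [0.9, 0.0, -0.8]
opening: 0.339
```

Request:
arm_command([
  [[0.66,-0.04,-0.06,0,0.04],[0.66,0,0,-0.15,0],[0.66,0,0,-0.1,0],[0.66,0,0,0,0],[0.66,0,0,0,0]],
])

```text
t: 42.78
eef_pos: [389.4, -259.7, 97.7]
tcp_rot: [3.112, -0.06, 1.617]
ft_force: [0.1, -0.1, 0.3]
opening: 0.339
```

Run:
```python
from h import *
s=cam('side')
save(cv2.resize(s['frame'][190:290,190:310],None,fx=6,fy=6,interpolation=cv2.INTER_CUBIC),'s20c.png')
g=lambda X: np.round((px(s,X)-[190,190])*6,0)
p=env.state()['eef_pos'];print(p)
print('tips',g(p+[-22,0,0]),g(p+[22,0,0]),'bar ends if at 389',g((389+4.5,-262-60,62)),g((389-4.5,-262+60,62)))
```

```text
[ 389.37859476 -259.67486849   97.79311024]
tips [194. 284.] [276. 258.] bar ends if at 389 [296. 402.] [182. 258.]
```

View pics/s20c.png

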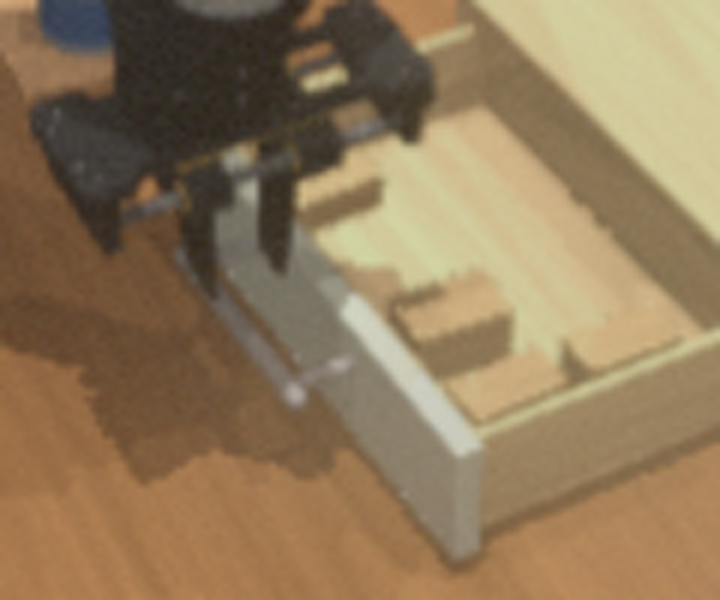

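Request:
arm_command([
  [[0.66,-0.04,-0.02,-0.1,0],[0.66,0,0,-0.15,0],[0.66,0,0,-0.15,0],[0.66,0,0,-0.05,0],[0.66,0,0,0,0],[0.66,0,0,0,0]],
])

```text
t: 43.33
eef_pos: [387.2, -262.4, 55.7]
tcp_rot: [3.108, -0.055, 1.616]
ft_force: [0.2, 0.9, 0.4]
opening: 0.337
```

Request:
arm_command([
  [[0.66,0,0,-0.09,0],[0.66,0,0,0,0],[1,0,0,0,0],[1,0,0,0,0],[1,0,0,0,0],[1,0,0,0,0],[1,0,0,0,0]],
])

```text
t: 43.92
eef_pos: [389.4, -263.2, 48.4]
tcp_rot: [3.103, -0.052, 1.616]
ft_force: [2.3, 2.1, -6.7]
opening: 0.11
```

Request:
arm_command([
  [[1,0.1,0.007,0,0],[1,0.15,0.011,0,0],[1,0.2,0.015,0,0],[1,0.2,0.015,0,0],[1,0.2,0.015,0,0],[1,0.2,0.015,0,0],[1,0.2,0.015,0,0],[1,0.15,0.011,0,0],[1,0.1,0.007,0,0],[1,0,0,0,0],[1,0,0,0,0]],
])

```text
t: 44.83
eef_pos: [550.2, -252.8, 48.4]
tcp_rot: [3.105, -0.046, 1.62]
ft_force: [-1.3, -3.3, 0.9]
opening: 0.108
```

Request:
arm_command([
  [[1,0.04,0.003,0,0],[1,0.04,0.003,0,0],[1,0,0,0,0]],
])

```text
t: 45.08
eef_pos: [557.6, -252.3, 48.4]
tcp_rot: [3.106, -0.047, 1.619]
ft_force: [1.2, -1.2, -1.3]
opening: 0.106
```

Request:
arm_command([
  [[1,0.03,0.002,0,0],[1,0.03,0.002,0,0],[1,0,0,0,0]],
])

```text
t: 45.33
eef_pos: [558.2, -252.2, 48.4]
tcp_rot: [3.117, -0.05, 1.62]
ft_force: [1.4, -0.8, -1.3]
opening: 0.106
```

Request:
arm_command([
  [[1,0.06,0.004,0,0],[1,0.05,0.004,0,0],[1,0,0,0,0]],
])

```text
t: 45.58
eef_pos: [557.3, -252.2, 48.3]
tcp_rot: [-3.142, -0.056, 1.621]
ft_force: [2.1, -0.1, -2.7]
opening: 0.11
```

Request:
arm_command([
  [[0.66,0,0,0,0],[0.66,0,0,0,0],[0.66,0,0,0,0],[0.66,-0.01,0,0.05,0],[0.66,0,0,0.2,0],[0.66,0,0,0.3,0],[0.66,0,0,0.3,0],[0.66,0,0,0.3,0],[0.66,0,0,0.2,0]],
])

```text
t: 46.33
eef_pos: [554.9, -248.8, 185.3]
tcp_rot: [-3.136, -0.063, 1.619]
ft_force: [0.5, 0.3, 0.4]
opening: 0.337
```

Request:
arm_command([
  [[0.3,-0.1,-0.1,0,0],[0.3,-0.2,-0.2,0,-0.1],[0.3,-0.2,-0.3,0,-0.1],[0.3,-0.2,-0.3,0,-0.1],[0.3,-0.2,-0.3,0,-0.1],[0.3,-0.2,-0.3,0,-0.1],[0.3,-0.2,-0.3,0,-0.1],[0.3,-0.2,-0.3,0,-0.1],[0.3,-0.2,-0.3,0,-0.1],[0.3,-0.1,-0.2,0,-0.1],[0,0,0,0,0],[0,0,0,0,0]],
])

```text
t: 47.33
eef_pos: [363.0, -518.4, 188.1]
tcp_rot: [3.138, -0.06, 0.883]
ft_force: [-0.1, -0.4, -0.1]
opening: 0.784
```

Run:
```python
from h import *
c=cam('top');np.save('top5.npy',c,allow_pickle=True)
save(cv2.resize(c['frame'][140:260,150:400],None,fx=3.2,fy=3.2,interpolation=cv2.INTER_CUBIC),'t21.png')
s=cam('side');np.save('side5.npy',s,allow_pickle=True)
save(cv2.resize(s['frame'],(800,600),interpolation=cv2.INTER_CUBIC),'s21.png')
save(cv2.resize(s['frame'][120:280,130:380],None,fx=3.2,fy=3.2,interpolation=cv2.INTER_CUBIC),'s21c.png')
```

```text
(no output)
```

View pics/t21.png

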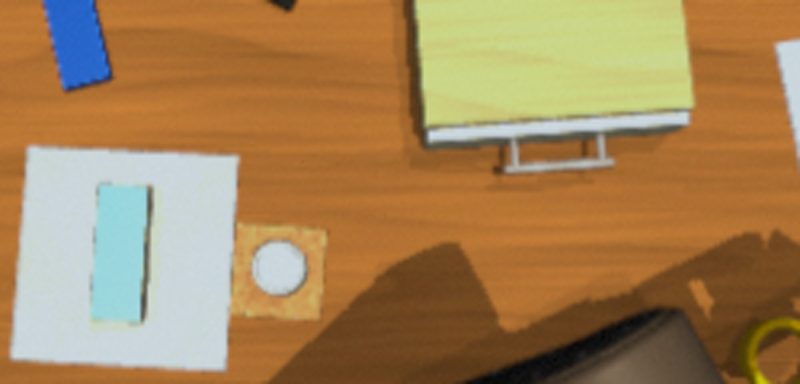

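View pics/s21c.png

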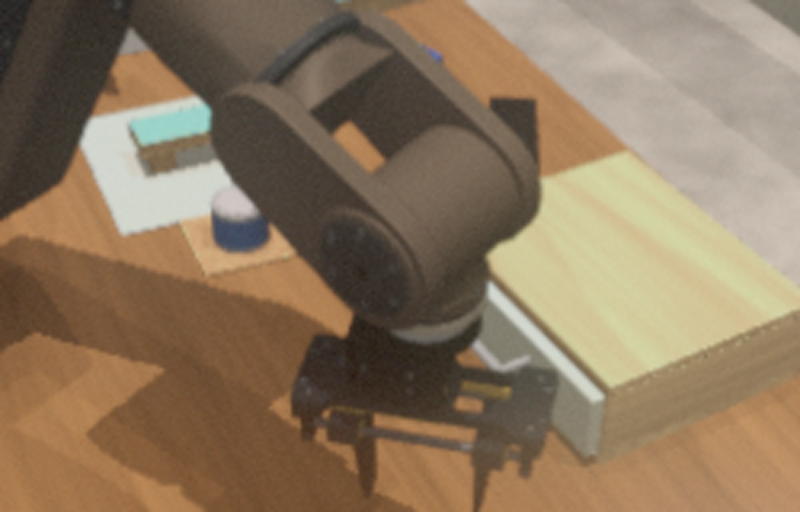

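Run:
```python
from h import *
c=np.load('top5.npy',allow_pickle=True).item()
save(cv2.resize(c['frame'][165:200,275:375],None,fx=8,fy=8,interpolation=cv2.INTER_CUBIC),'t22.png')
a=np.array([pt(c,150+504/3.2,140+172/3.2,67)[:2],pt(c,150+613/3.2,140+162/3.2,67)[:2]]);print(a,a.mean(0))
# panel & risers symmetric
q=np.array([pt(c,150+u/3.2,140+v/3.2,53)[:2] for u,v in((98,183),(149,185),(141,322),(92,320))]);print(q.mean(0))
```

```text
[[ 544.91593054 -186.58484241]
 [ 555.7880061  -314.01682151]] [ 550.35196832 -250.30083196]
[455.37250647 261.43087319]
```

View pics/t22.png

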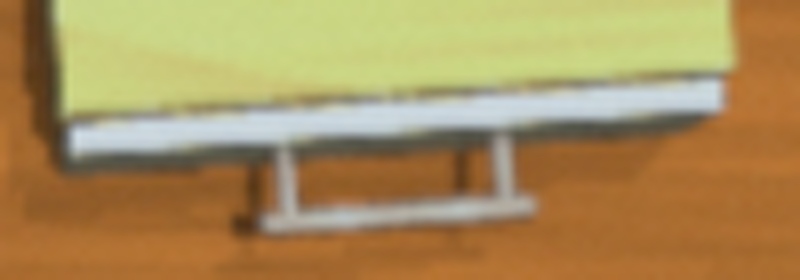

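View pics/s21.png

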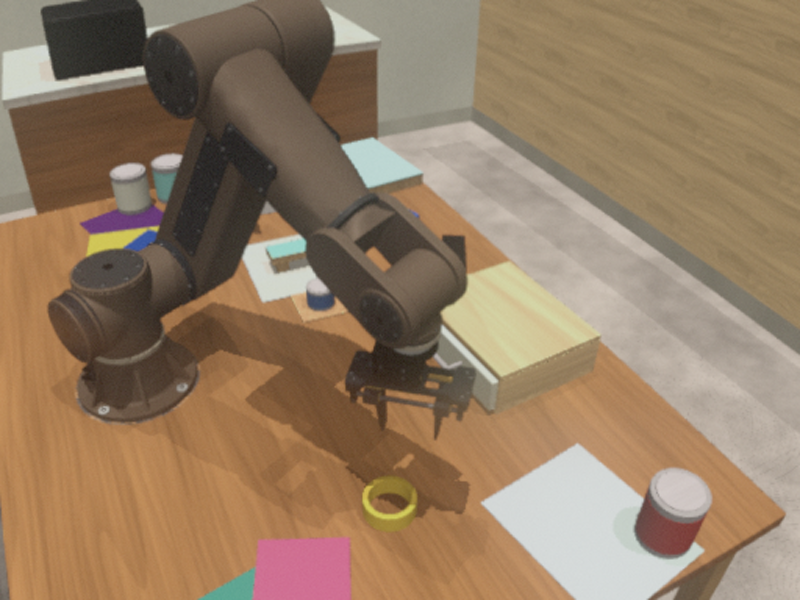

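The camera puts the handle about 3 mm short of where it stalled under the push, so it may have sprung back on release. I will give it one more push with closed fingers.

Request:
arm_command([
  [[0.8,0.1,0.15,0,0.1],[0.8,0.15,0.25,0,0.15],[1,0.2,0.3,0,0.15],[1,0.2,0.3,0,0.15],[1,0.2,0.3,0,0.15],[1,0.2,0.3,0,0.15],[1,0.15,0.3,0,0.07],[1,0.15,0.3,0,0],[1,0.05,0.25,0,0],[1,0,0.1,0,0],[1,0,0,0,0],[1,0,0,0,0]],
])

```text
t: 48.43
eef_pos: [512.6, -234.6, 188.5]
tcp_rot: [3.136, -0.061, 1.676]
ft_force: [0.0, -0.1, 0.7]
opening: 0.141
```

Request:
arm_command([
  [[1,0,-0.17,0,-0.06],[1,0,0,-0.2,0],[1,0,0,-0.3,0],[1,0,0,-0.3,0],[1,0,0,-0.3,0],[1,0,0,-0.15,0],[1,0,0,0,0],[1,0,0,0,0]],
])

```text
t: 49.1
eef_pos: [510.8, -267.0, 60.2]
tcp_rot: [3.13, -0.055, 1.61]
ft_force: [-0.2, 0.5, 0.0]
opening: 0.004
```

Request:
arm_command([
  [[1,0.05,0.1,-0.1,0],[1,0.05,0.02,0,0],[1,0.05,0.01,0,0],[1,0.04,0,0,0],[1,0.03,0,0,0],[1,0.02,0,0,0]],
])

```text
t: 49.6
eef_pos: [538.7, -256.1, 53.7]
tcp_rot: [3.124, -0.051, 1.606]
ft_force: [-0.4, -1.0, -0.2]
opening: 0.001
```

Request:
arm_command([
  [[1,0.03,0,0,0],[1,0.03,0,0,0],[1,0.03,0,0,0],[1,0,0,0,0]],
])

```text
t: 49.93
eef_pos: [547.2, -255.8, 54.4]
tcp_rot: [3.128, -0.051, 1.608]
ft_force: [-1.8, -0.3, 2.6]
opening: 0.003
```

Request:
arm_command([
  [[1,0.03,0,0,0],[1,0.03,0,0,0],[1,0,0,0,0]],
])

```text
t: 50.18
eef_pos: [546.7, -255.9, 54.4]
tcp_rot: [-3.14, -0.055, 1.61]
ft_force: [-0.2, -0.0, -0.5]
opening: 0.008
```

Request:
arm_command([
  [[1,0.05,0,0,0],[1,-0.05,0,0,0],[1,-0.2,0,0,0],[1,-0.25,0,0,0],[1,-0.2,0,0.1,0],[1,0,0,0.3,0],[1,0,0,0.3,0],[1,0,0,0.3,0],[1,0,0,0.2,0],[1,0,0,0,0]],
])

```text
t: 51.02
eef_pos: [473.9, -255.1, 178.0]
tcp_rot: [-3.128, -0.061, 1.609]
ft_force: [0.1, -0.0, -0.2]
opening: 0.006
```

Request:
arm_command([
  [[0.5,-0.1,-0.1,0,0],[0.3,-0.1,-0.2,0,-0.1],[0.3,-0.1,-0.3,0,-0.1],[0.3,-0.1,-0.3,0,-0.1],[0.3,-0.1,-0.3,0,-0.1],[0.3,-0.1,-0.3,0,-0.1],[0.3,0,-0.3,0,-0.1],[0.3,0,-0.3,0,-0.1],[0.3,0,-0.3,0,-0.1],[0.3,0,-0.2,0,-0.1],[0,0,0,0,0],[0,0,0,0,0]],
])

```text
t: 52.02
eef_pos: [410.6, -525.7, 170.1]
tcp_rot: [-3.127, -0.062, 0.87]
ft_force: [0.1, 0.0, 0.2]
opening: 0.786
```

Run:
```python
from h import *
c=cam('top');np.save('top6.npy',c,allow_pickle=True)
save(cv2.resize(c['frame'][140:260,100:400],None,fx=2.66,fy=2.66,interpolation=cv2.INTER_CUBIC),'t23.png')
save(cv2.resize(c['frame'][165:200,275:375],None,fx=8,fy=8,interpolation=cv2.INTER_CUBIC),'t24.png')
a=np.load('top5.npy',allow_pickle=True).item()['frame']
r=slice(165,200),slice(275,375)
sh=cv2.phaseCorrelate(cv2.cvtColor(a[182:196,305:345],7).astype('f4'),cv2.cvtColor(c['frame'][182:196,305:345],7).astype('f4'));print(sh)
for lab,f in(('jar',(110,170,205,100)),):
  pass
z=np.load('top0.npy',allow_pickle=True).item()['frame'].astype(int)
d=abs(z-c['frame']).sum(2); print('jar diff',d[165:200,90:140].max(), d[165:200,90:140].mean())
d=abs(np.load('top3.npy',allow_pickle=True).item()['frame'].astype(int)-c['frame']).sum(2); print('tape diff',d[238:266,380:410].mean())
```

```text
((-0.042834220417599767, 0.5480673370774971), 0.9620029119650523)
jar diff 22 8.902857142857142
tape diff 119.16071428571429
```

View pics/t23.png

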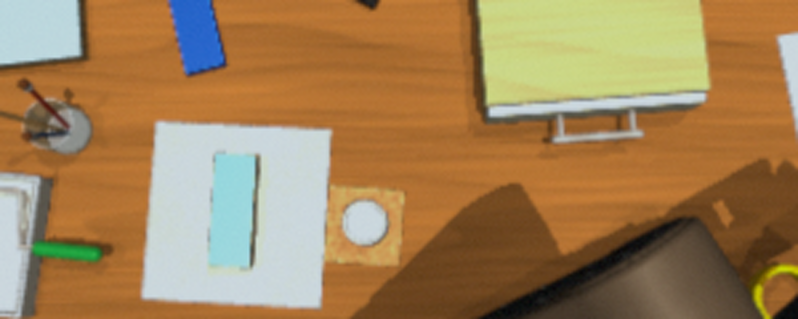

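View pics/t24.png

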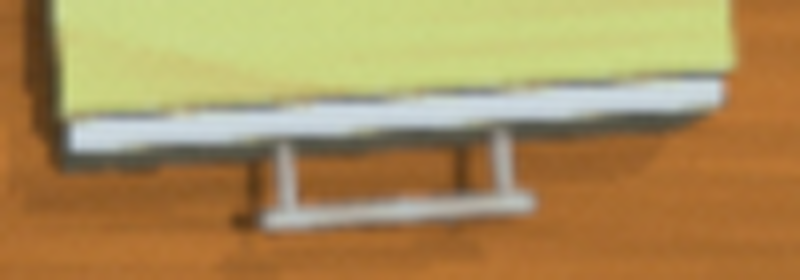

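Run:
```python
from h import *
s=cam('side');save(cv2.resize(s['frame'],(800,600),interpolation=cv2.INTER_CUBIC),'s25.png')
def yc(f):
    h=cv2.cvtColor(f,cv2.COLOR_RGB2HSV);m=(h[...,0]>22)&(h[...,0]<34)&(h[...,1]>170);m[:290]=0;m[350:]=0;v,u=np.nonzero(m);return u.mean(),v.mean(),len(u)
print(yc(s['frame']),yc(np.load('side1.npy',allow_pickle=True).item()['frame']))
print(env.state()['t'],env.state()['qvel'])
```

```text
(np.float64(248.5), np.float64(310.5), 2) (np.float64(250.0), np.float64(335.0), 1)
52.1167 [ 0.01357208 -0.01752228  0.00673412  0.00132077  0.00488313 -0.0020192 ]
```

View pics/s25.png

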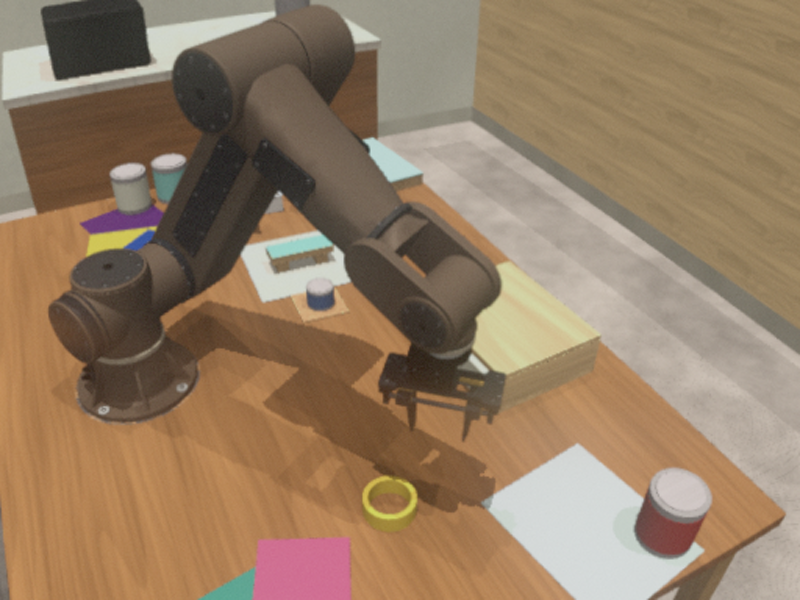

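The side view shows the tape still at (390,503), the tin on the mat at (320,294), the panel up on its two risers at (298,250), and the gripper clear of everything. Handing in.

```bash
python3 -c "
from cell import env
print(env.job_done())"
```

```text
the job is handed in; nothing more can be done
None
```

The job is handed in, at about 52 s on the robot's clock. The turquoise panel stands face up on two 30 mm risers on the drying sheet. The coral panel was not in the scene, so two risers were enough.

- **Order:** I moved the tin onto the cork mat, opened the drawer, and set two risers crosswise on the sheet. Then I put the panel on them, recentred the tin and shut the drawer. The other four risers (24, 36, 30 and 30 mm) stayed in the drawer.
- **Risers:** the gripper opening read about 30.0 mm on both, matching the camera's sizing.
- **Panel:** in the last pictures it is level, about 3 mm from the midpoint of the risers, and well inside the sheet.
- **Tin:** it was found about 17 mm off centre after I had placed it, still on the mat. I slid it back to within a few mm of the mat's centre.
- **Drawer:** the first push left it about 2 mm open, because the camera disagreed with where the push had stalled. I pushed again until it stalled, and the picture then showed the handle about 2 mm further in.
- **Bystanders:** the jar's patch of the picture is unchanged. The tape sits at the same pixel in the side view.
- **Checks that failed:**
  - A colour check on the tape found too few pixels to use, and a top-view comparison was spoiled by shadow and the arm. The tape check is therefore by eye only.
  - The force reading hardly showed vertical contact, so I judged seating from height and pictures.
  - The side camera read about 5 mm off the top camera.

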